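# Pack the drying dishes seven to a tin and put its cover on

### The arm

A 6-joint arm with a two-finger parallel gripper is mounted at the origin on a cart in front of the work surface, level with it; the furniture and walls round the work are solid. World frame = base frame: x ahead of the robot, y to its left, z up, the work surface at z = 0. Lengths are in mm, angles in degrees, forces in N, time in s.
With the tool pointing down it reaches from about 350 to 850 mm from the base axis. Payload 8.1 kg.
Tool frame: the origin (TCP) lies on the centre line of the jaws, within the pads' length; the fingertips stand 8 mm ahead of it and the grasp point (between the pads) lies 11 mm behind it; x points along the fingers, z is the direction in which the jaws open and shut, and the axes are right-handed (so a half turn about x gives the same grasp; the last joint's range is limited). The gripper opens to 85 mm and grips with 20 to 120 N. Pads are 22 mm wide; open, the fingers measure 114 mm over their backs; the gripper's body (76 mm by 85 mm) begins 54 mm behind the grasp point. The pads swing forward as they close: fully open they stand 13 mm farther back than shut.
Start: joints at [-78.862, 7.471, 85.268, -0, 87.261, -4.893], TCP at [165.718, -576.665, 212.892] pointing down, gripper open.
Joint ranges: [-169.43, 169.43], [-51.17, 129.36], [1.28, 143.12], [-76.62, 256.62], [0, 156.53], [-152.29, 152.29]. Speed limits (degrees/s): [136.94, 136.94, 159.86, 180, 180, 180].

### API

Orientations are given as [roll, pitch, yaw] about the fixed x, y, z axes, in that order (R = Rz(yaw) Ry(pitch) Rx(roll)).
In Python, from bench import r, vision, order gives the robot as it stands. The module is installed in compiled form; this text tells all that it offers.
- The arm moves only by the shell command python3 -m jog 'ROWS' [FORCE]. ROWS is JSON, a list of rows, each a list of 3 entries, a list of its own where there are three numbers: the shift along the world's x, y, z in m, then the turn, a rotation vector about the world's x, y, z in rad, then the opening, from -1 (shut) to 1 (fully open). A call has 1 to 5 rows; each row is the pose to reach, as a shift and turn from the pose commanded when the call began; what a row does not reach only later rows make up. A row lasts 1/12 s, in which the tool goes at most 41.7 mm and 7.16 degrees, less where a joint would pass 70% of its speed; a pose out of reach is approached as far as the arm can. A call with a gripper value outside its range is refused whole. The fingers move at their own pace and stop on an object; FORCE is the grip in N (left out, the last holds). Time passes only in rows, so rows that repeat a pose let the fingers close. It gives the time, the measured TCP pose, the force and the opening at its end, in the units of the state.
- r.sense(): the state, without advancing time (a new reading comes with each control period).
- vision.snapshot(name): name is "side" or "top" or "wrist"; returns the picture (384x512x3 uint8, red, green, blue); there is no depth.
- vision.camera_model(name): a dict with "fov_y" (degrees; the focal length in pixels is half the picture's height over the tangent of half this angle, whatever the lens; pixels are square), "cx", "cy" (the principal point, pixels), "world_to_cam" (4x4, takes a point from world to camera coordinates). Camera axes: x right, y down, z forward; pixel columns grow to the right and rows downward; lengths in mm; the calibration is good to about 2 mm. A picture is of the moment at which its call begins: read the wrist's pose just before it. camera_model takes no time and is no camera call; for the wrist camera it gives the pose at the moment of the call.
- order.hand_in(): hands the job in, once; it reports no verdict.
The state is a dict: "time": time; "joint_pos": joint angles; "qd": joint speeds; "joint_efforts": joint torques, N m; "tool_pos": TCP position; "tcp_rot": TCP orientation; "ft_force": force on the tool from outside, world axes, zero at the start; "wrist_torque": the same for the moment, N m; "finger_gap": finger opening in mm.
Only numpy, scipy, OpenCV 4.12 (cv2) and the standard library are available. Lean on these libraries where they do the work, as an engineer would, in place of code of your own. Each camera call takes 0.05 s, during which the arm holds its last target.

### The job

The two dishes on the sloping cooling rack have cooled: put them back into the round tin with the other five, all seven standing flat on its floor, one in the middle and six round it; the dish that stands between two places has to be moved along to make room. Then put the cover on the tin, fully down, so that the samples stay dry. Set things down rather than drop them, do not tip any dish or the cover over, and leave the tape roll and the dropper bottle where they are.

Things in the scene. Friction and masses are not known exactly. Their poses are not given: they have to be found in the camera images.
- tin: low round steel tin, fixed, left or right of the cover. Origin: centre of its underside, z up. Inside 193 mm across, floor 4 mm above the underside; wall 2.5 mm thick, rim at 40 mm; outside 198 mm across, with a bead of 208 mm round it whose top is at 26 mm. The 7 dishes fit flat in it only as 1 in the middle and 6 round it, centres 63 mm from the middle, 60 degrees apart, with about 3 mm of play each.
- cover: loose round steel cover, 0.3 kg, mouth down on the worktop beside the tin: 209 mm across, skirt 205 mm across inside, 46 mm deep inside, 52 mm high plus an upright black knob on its middle, a cylinder 20 mm across from 55 to 84 mm height. Origin: centre of its mouth, z up. On the tin the skirt slips over the wall with 3 mm play all round and stands on the bead, origin 26 mm above the tin's.
- rack: wire cooling rack, fixed, behind the tin and cover, 150 mm wide: its wires slope up at 30 degrees away from the robot, with a lip 11 mm high along the lower edge. Two dishes stand on it 72 mm apart, leaning 30 degrees towards the robot. Origin: on the worktop below the middle of the row; their foot centres are 36 mm above it. x: horizontally up-slope, y: along the row, z up.
- dish_1: loose lidded aluminium drying dish, 0.1 kg, in the middle of the tin. Round, 60 mm high in all: body 49 mm across at the foot, widening to 60 mm at the lid, 24 mm up; fixed lid with rounded edge, its flat top at 30 mm; on it an upright black knob to hold it by, a cylinder 18 mm across from 35 to 60 mm height (25 mm foot flange below). Origin: centre of its underside, z up its axis to the knob.
- dish_2: Loose lidded drying dish, same as dish_1 in shape, size and frame; in the tin, in a place of the outer ring. The places of the ring are counted from dishes 2, 3 and 4.
- dish_3: Loose lidded drying dish, same as dish_1 in shape, size and frame; in the tin, in the place of the outer ring between dish_2 and dish_4.
- dish_4: Loose lidded drying dish, same as dish_1 in shape, size and frame; in the tin, in a place of the outer ring.
- dish_5: Loose lidded drying dish, same as dish_1 in shape, size and frame; in the tin by the wall, about 90 degrees round from dish_2 on the side away from dish_3: half way between two places of the ring, so that only one more dish would fit.
- dish_6: Loose lidded drying dish, same as dish_1 in shape, size and frame; on the sloping rack, its axis leaning 30 degrees towards the robot.
- dish_7: Loose lidded drying dish, same as dish_1 in shape, size and frame; on the sloping rack, its axis leaning 30 degrees towards the robot.
- tape_clear: roll of brown tape lying flat on the worktop at the right, 95 mm across, 48 mm high; bystander. Origin: centre of its underside.
- dropper: small brown dropper bottle standing at the left, 33 mm across, 102 mm high; bystander. Origin: centre of its underside.
There are look-alikes about, which are no part of the job. Leave any red or turquoise look-alike of the dish_5 alone.

How it is judged:
By the outcome, as a careful person would: the job done as asked, in the order asked, and still so for the second after the job is handed in, with the robot touching nothing.
It also fails if it takes over 72 s, if anything falls off the work surface, if the arm or the gripper's body presses on something with over 40 N, if the wrist force passes 120 N, or if a joint passes its speed limit or range.

## Working session

There is one attempt and no reset: what is moved stays moved. The work goes in short steps, Python scripts to look and compute and a shell command to move; the robot and the scene stay as the last step left them, time stands still between calls to the robot, and variables do not carry over. Pictures are saved under pics/ and viewed, and the job is handed in when it is done.

```bash
ls; mkdir -p pics
python3 - <<'E'
from bench import r, vision, order
import cv2, numpy as np
print(r.sense())
for n in ["side","top","wrist"]:
    im=vision.snapshot(n); cv2.imwrite(f"pics/{n}0.png",im[:,:,::-1])
    print(n,vision.camera_model(n))
E
```

```text
pics
{'time': 0.0, 'joint_pos': array([-7.88619833e+01,  7.51463388e+00,  8.53302717e+01, -2.70816324e-04,
        8.72619904e+01, -4.89258138e+00]), 'qd': array([-0.02439088,  0.07853951,  0.12373484,  0.08252904, -0.07450439,
       -0.06182201]), 'joint_efforts': array([ 6.48841160e-05, -5.69385087e+01, -5.00557208e+01,  2.27654499e-05,
        1.45245643e-02,  4.51850440e-06]), 'tool_pos': array([ 165.59994688, -576.07748838,  211.83990348]), 'tcp_rot': array([175.25239583,  89.89310365, 101.28300706]), 'ft_force': array([-0.79133504, -0.0810895 , -0.06937205]), 'wrist_torque': array([-0.01238525,  0.04844337, -0.03293705]), 'finger_gap': 85.21793920910905}
side {'fov_y': 52.19821769864932, 'cx': 266.0234685177559, 'cy': 185.41783682347008, 'world_to_cam': array([[ 9.57926875e-01, -2.86260235e-01, -2.07648758e-02,
        -5.87817786e+02],
       [-1.73557495e-01, -5.20122210e-01, -8.36271895e-01,
         1.83424918e+02],
       [ 2.28591116e-01,  8.04691223e-01, -5.47921653e-01,
         7.48399583e+02],
       [ 0.00000000e+00,  0.00000000e+00,  0.00000000e+00,
         1.0000
[... 200 characters left out ...]
     [-9.80583648e-01,  7.83913116e-04, -1.96099706e-01,
         6.01609080e+02],
       [ 1.96096543e-01, -3.02522768e-03, -9.80579927e-01,
         8.44121592e+02],
       [ 0.00000000e+00,  0.00000000e+00,  0.00000000e+00,
         1.00000000e+00]])}
wrist {'fov_y': 58.046409484299154, 'cx': 247.88857306425655, 'cy': 189.38382420692932, 'world_to_cam': array([[ 2.75959823e-01, -9.61166956e-01, -2.06355706e-03,
        -5.98397060e+02],
       [-9.13305956e-01, -2.62886332e-01,  3.11067527e-01,
        -3.99682444e+01],
       [-2.99530309e-01, -8.39574808e-02, -9.50385572e-01,
         3.80352477e+02],
       [ 0.00000000e+00,  0.00000000e+00,  0.00000000e+00,
         1.00000000e+00]])}
```

View pics/top0.png

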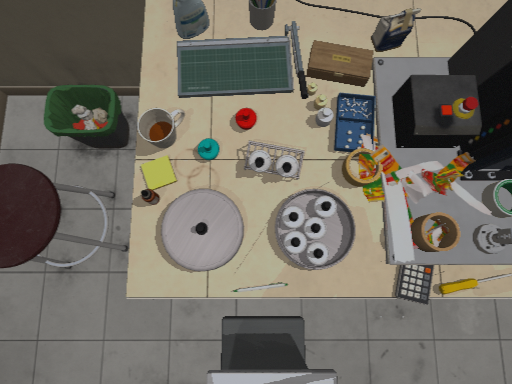

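View pics/side0.png

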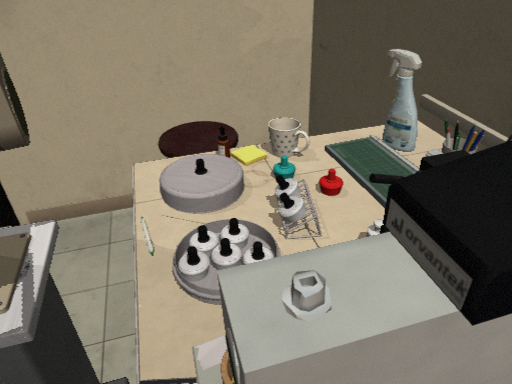

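View pics/wrist0.png

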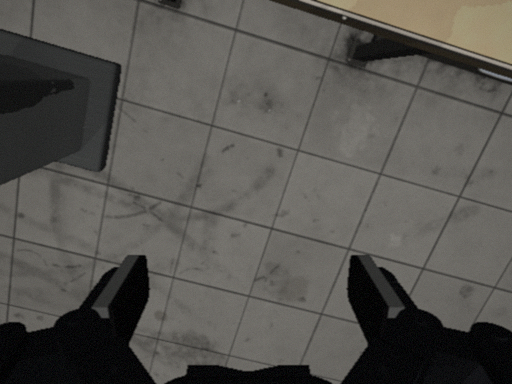

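```bash
cat > h.py <<'E'
import numpy as np, cv2
def K(m,H=384):
    return H/2/np.tan(np.radians(m["fov_y"]/2))
def ray(m,u,v):
    f=K(m); T=m["world_to_cam"]; R=T[:3,:3]; c=-R.T@T[:3,3]
    d=R.T@np.array([(u-m["cx"])/f,(v-m["cy"])/f,1]); return c,d/np.linalg.norm(d)
def onz(m,u,v,z):
    c,d=ray(m,u,v); return c+d*(z-c[2])/d[2]
def tri(m1,p1,m2,p2):
    c1,d1=ray(m1,*p1); c2,d2=ray(m2,*p2)
    s=np.linalg.lstsq(np.array([d1,-d2]).T,c2-c1,rcond=None)[0]
    a=c1+s[0]*d1;b=c2+s[1]*d2
    return (a+b)/2,np.linalg.norm(a-b)
def proj(m,p):
    q=m["world_to_cam"]@np.append(p,1); f=K(m); return np.array([f*q[0]/q[2]+m["cx"],f*q[1]/q[2]+m["cy"]])
def blobs(im,box,thr=60,amin=10,amax=2000):
    x0,y0,x1,y1=box
    g=im[y0:y1,x0:x1].max(2); m=(g<thr).astype(np.uint8)
    n,l,s,c=cv2.connectedComponentsWithStats(m)
    return [(c[i]+[x0,y0],s[i]) for i in range(1,n) if amin<=s[i][4]<=amax]
E
python3 - <<'E'
from h import *
from bench import vision
T=cv2.imread("pics/top0.png")[:,:,::-1];S=cv2.imread("pics/side0.png")[:,:,::-1]
mt=vision.camera_model("top");ms=vision.camera_model("side")
for c,s in blobs(T,(155,135,360,275)): print("top",c.round(1),s[2:], onz(mt,*c,60).round(1))
for c,s in blobs(S,(160,140,330,290)): print("side",c.round(1),s[2:], onz(ms,*c,60).round(1))
cv2.imwrite("pics/topz.png",cv2.resize(T[130:280,150:360],None,fx=3.5,fy=3.5,interpolation=cv2.INTER_CUBIC)[:,:,::-1])
cv2.imwrite("pics/sidez.png",cv2.resize(S[140:300,150:340],None,fx=3.5,fy=3.5,interpolation=cv2.INTER_CUBIC)[:,:,::-1])
E
```

```text
top [341.8 148.3] [19 14 62] [ 702.2 -185.9   60. ]
top [258.7 161.9] [ 9 11 66] [666.   29.1  60. ]
top [286.4 166.7] [ 9 10 63] [653.3 -41.5  60. ]
top [326.6 194.7] [24 10 41] [ 580.5 -141.3   60. ]
top [156.2 195.1] [ 4  5 10] [579.8 287.3  60. ]
top [325.5 205.8] [10  9 66] [ 552.4 -137.4   60. ]
top [348.6 214.7] [ 7 11 22] [ 529.9 -194.    60. ]
top [293.  216.3] [ 9  9 60] [526.  -55.6  60. ]
top [201.1 228.3] [ 11  12 108] [496.5 172.4  60. ]
top [315.1 227.7] [ 9  9 62] [ 497.7 -109.3   60. ]
top [295.  241.8] [ 9  9 63] [463.3 -58.8  60. ]
top [317.7 253. ] [10  9 66] [ 436.1 -113.6   60. ]
side [186.8 146.5] [ 66  18 813] [479.5 299.5  60. ]
side [231.1 144.7] [11 17 85] [596.5 270.9  60. ]
side [327.  149.5] [ 5  8 20] [831.3 161.2  60. ]
side [200.1 167. ] [ 12  16 129] [497.4 178.3  60. ]
side [281.  181.1] [ 15  18 129] [667.1  52.7  60. ]
side [286.1 200.4] [ 15  16 135] [653.1 -23.8  60. ]
side [233.7 226.6] [ 11  17 141] [525.5 -75.7  60. ]
side [202.6 233.9] [ 11  18 145] [463.4 -78.6  60. ]
side [272.8 245. ] [ 7 18 49] [ 583.  -150.9   60. ]
side [225.1 247.2] [ 12  18 161] [ 497.3 -129.6   60. ]
side [257.4 250.8] [ 12  18 160] [ 551.5 -157.3   60. ]
side [192.4 255.8] [ 13  19 175] [ 436.3 -133.7   60. ]
side [176.6 260.7] [ 3  5 10] [ 407.6 -137.6   60. ]
```

View pics/topz.png

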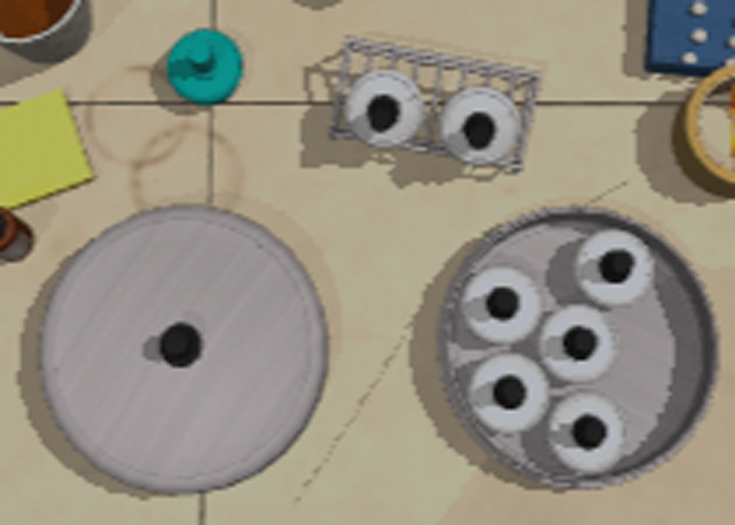

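View pics/sidez.png

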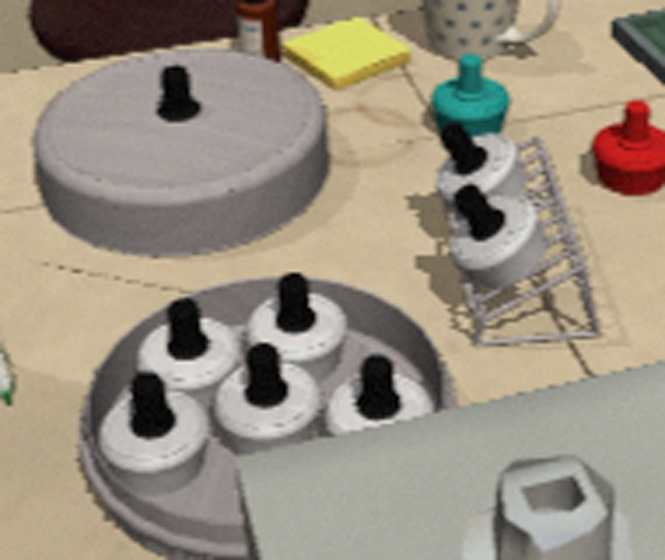

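```bash
cat >> h.py <<'E'
def circ(P):
    P=np.array(P)[:,:2]; A=np.c_[2*P,np.ones(len(P))]; s=np.linalg.lstsq(A,(P**2).sum(1),rcond=None)[0]
    c=s[:2]; rr=np.sqrt(s[2]+c@c); return c,rr,np.abs(np.hypot(*(P-c).T)-rr)
E
python3 - <<'E'
from h import *
from bench import vision,r
from scipy.spatial.transform import Rotation as Ro
T=cv2.imread("pics/top0.png");S=cv2.imread("pics/side0.png")
mt=vision.camera_model("top");ms=vision.camera_model("side")
for m in(mt,ms): print("cam",ray(m,0,0)[0].round())
hsv=cv2.cvtColor(T,cv2.COLOR_BGR2HSV)
for nm,p in(("tin",(340,235)),("rim",(316,195)),("wood",(260,220)),("cover",(190,250)),("shadow",(270,238))): print(nm,hsv[p[1],p[0]])
mask=(hsv[:,:,1]<50).astype(np.uint8)*255
cv2.imwrite("pics/mask.png",cv2.resize(mask[130:280,150:360],None,fx=3,fy=3))
n,l,s,c=cv2.connectedComponentsWithStats(mask)
for nm,p,zs in(("cover",(190,250),(0,26,48,52)),("tin",(335,235),(26,33,40))):
    k=l[p[1],p[0]]; cn=max(cv2.findContours((l==k).astype(np.uint8),cv2.RETR_EXTERNAL,cv2.CHAIN_APPROX_NONE)[0],key=len)
    h=cv2.convexHull(cn)[:,0].astype(float); print(nm,s[k])
    for z in zs:
        P=[onz(mt,u,v,z) for u,v in h]; c,rr,e=circ(P); print(z,c.round(1),rr.round(1),e.max().round(1))
R=Ro.from_euler("xyz",r.sense()["tcp_rot"],degrees=True).as_matrix(); print(R.round(3))
tp=[(258.7,161.9),(286.4,166.7),(325.5,205.8),(293,216.3),(315.1,227.7),(295,241.8),(317.7,253),(201.1,228.3)]
sp=[(281,181.1),(286.1,200.4),(257.4,250.8),(233.7,226.6),(225.1,247.2),(202.6,233.9),(192.4,255.8),(200.1,167)]
for a,b in zip(tp,sp):
    p,e=tri(mt,a,ms,b); print(p.round(1),e.round(1))
E
```

```text
cam [424.  49. 946.]
cam [ 424. -675.  551.]
tin [170  10 149]
rim [ 0  8 98]
wood [ 24  50 179]
cover [170  10 161]
shadow [ 20  59 126]
cover [     0      0    512    384 105760]
0 [648.8 -38.4] 806.8 150.4
26 [642.7 -36. ] 784.6 146.3
48 [637.4 -33.9] 765.8 142.8
52 [636.5 -33.6] 762.4 142.1
tin [     0      0    512    384 105760]
26 [642.7 -36. ] 784.6 146.3
33 [641.  -35.3] 778.6 145.1
40 [639.3 -34.7] 772.6 144.0
[[-0.     0.961  0.276]
 [ 0.001  0.276 -0.961]
 [-1.     0.    -0.001]]
[660.5  29.7  75.8] 2.3
[648.7 -40.1  72.4] 2.7
[ 555.1 -140.8   44.4] 1.1
[528.2 -57.3  44.8] 1.0
[ 499.2 -112.2   44.5] 0.6
[464.2 -60.7  45.1] 0.6
[ 436.5 -116.4   44.3] 0.2
[496.5 171.8  63.6] 0.6
```

View pics/mask.png

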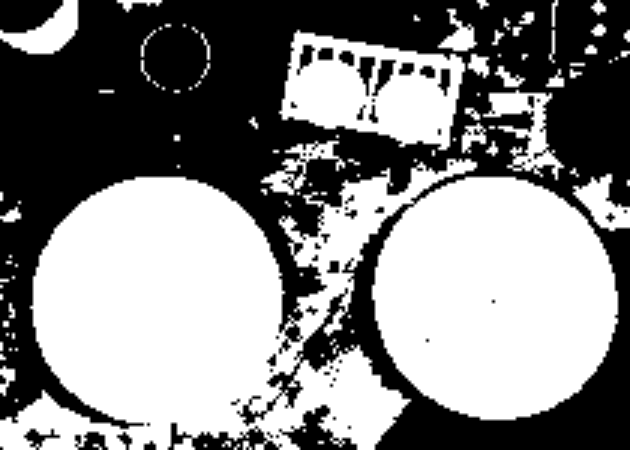

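Run:
```python
from h import *
from bench import vision,r
T=cv2.imread("pics/top0.png")
mt=vision.camera_model("top")
hsv=cv2.cvtColor(T,cv2.COLOR_BGR2HSV)
mask=(hsv[:,:,1]<28).astype(np.uint8)*255
mask=cv2.morphologyEx(mask,cv2.MORPH_OPEN,np.ones((3,3)))
n,l,s,c=cv2.connectedComponentsWithStats(mask)
for nm,p,zs in(("cover",(190,250),(0,26,48,52)),("tin",(335,235),(26,33,40))):
    k=l[p[1],p[0]]; cn=max(cv2.findContours((l==k).astype(np.uint8),cv2.RETR_EXTERNAL,cv2.CHAIN_APPROX_NONE)[0],key=len)
    h=cv2.convexHull(cn)[:,0].astype(float); print(nm,s[k])
    for z in zs:
        P=[onz(mt,u,v,z) for u,v in h]; c,rr,e=circ(P); print(z,c.round(1),rr.round(1),e.max().round(1))
for c,s in blobs(T,(155,135,360,275)): 
    if 50<s[4]<120: print(c.round(1),onz(mt,*c,58).round(1),onz(mt,*c,82).round(1))
```

```text
cover [ 161  189   82   82 5301]
0 [500.2 178.4] 107.9 1.1
26 [498.2 174.9] 104.9 1.1
48 [496.4 171.9] 102.4 1.1
52 [496.1 171.3] 102.0 1.1
tin [ 275  189   80   81 5011]
26 [ 499.6 -114.3] 102.6 1.0
33 [ 499.1 -113. ] 101.8 1.0
40 [ 498.5 -111.8] 101.1 1.0
[341.8 148.3] [ 702.8 -186.4   58. ] [ 695.3 -180.1   82. ]
[258.7 161.9] [666.5  29.   58. ] [660.   29.6  82. ]
[286.4 166.7] [653.8 -41.7  58. ] [647.6 -39.2  82. ]
[325.5 205.8] [ 552.7 -137.8   58. ] [ 549.2 -132.8   82. ]
[293.  216.3] [526.2 -55.8  58. ] [523.4 -53.   82. ]
[201.1 228.3] [496.7 172.6  58. ] [494.7 169.3  82. ]
[315.1 227.7] [ 497.9 -109.7   58. ] [ 495.9 -105.4   82. ]
[295.  241.8] [463.4 -59.1  58. ] [462.3 -56.1  82. ]
[317.7 253. ] [ 436.2 -114.    58. ] [ 435.8 -109.6   82. ]
```

```bash
Z='[0,0,0]'; python3 -m jog '[[[0,0,0.14],[0,0,0],1],[[0,0,0.14],[0,0,0],1],[[0.02,0.03,0.14],[0,0,0],0],[[0.04,0.06,0.14],[0,0,0],0],[[0.06,0.09,0.14],[0,0,0],-0.2]]' 40
python3 -m jog '[[[0.03,0.03,0],[0,0,0],-0.2],[[0.06,0.06,0],[0,0,0],-0.2],[[0.09,0.09,0],[0,0,0],-0.2],[[0.1,0.12,0],[0,0,0],-0.2],[[0.12,0.15,0],[0,0,0],-0.2]]'
```

```text
time: 0.57
tool_pos: [222.4, -492.8, 356.8]
tcp_rot: [1.6, 89.6, -72.5]
ft_force: [1.9, 0.1, 0.7]
finger_gap: 51.6
time: 0.98
tool_pos: [342.6, -339.9, 352.0]
tcp_rot: [-136.9, 90.0, 149.1]
ft_force: [-0.2, -0.2, 0.1]
finger_gap: 34.1
```

```bash
python3 -m jog '[[[0.01,0.04,0],[0,0,0],-0.2],[[0.02,0.08,0],[0,0,0],-0.2],[[0.04,0.12,0],[0,0,0],-0.2],[[0.06,0.16,0],[0,0,0],-0.2],[[0.08,0.19,0],[0,0,0],-0.2]]'
python3 -m jog '[[[0,0.03,0],[0,0,0],-0.2],[[0,0.03,0],[0,0,0],-0.2]]'
python3 - <<'E'
from bench import r, vision, order
import cv2, numpy as np
from h import *
im=vision.snapshot("wrist"); m=vision.camera_model("wrist");cv2.imwrite("pics/w1.png",im[:,:,::-1]); np.save("w1",m)
s=r.sense();print(s["tool_pos"],ray(m,0,0)[0],m["world_to_cam"][2,:3])
for n in["top","side"]: cv2.imwrite(f"pics/{n}1.png",vision.snapshot(n)[:,:,::-1])
E
```

```text
time: 1.4
tool_pos: [422.1, -150.1, 352.5]
tcp_rot: [46.5, 90.0, -27.5]
ft_force: [-0.7, -0.8, 0.9]
finger_gap: 34.1
time: 1.57
tool_pos: [422.7, -117.3, 352.3]
tcp_rot: [160.8, 89.9, 87.2]
ft_force: [-0.4, -0.0, -0.5]
finger_gap: 34.3
[ 422.403952   -119.58931652  352.20433511] [499.18350923 -96.59702258 512.8320494 ] [-0.29883289 -0.08633352 -0.95039225]
```

View pics/w1.png

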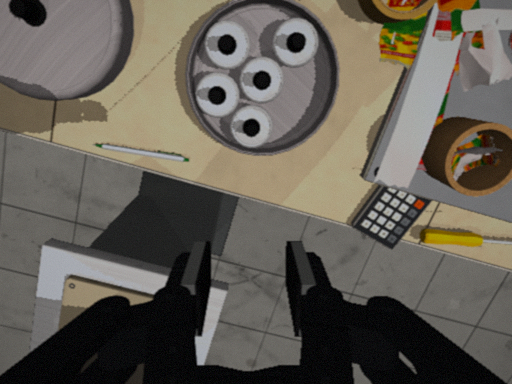

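Run:
```python
from h import *
W=cv2.imread("pics/w1.png"); m=np.load("w1.npy",allow_pickle=True).item()
for c,s in blobs(W,(180,0,340,160),amin=100): print(c.round(1),s[2:],onz(m,*c,62).round(1))
cv2.imwrite("pics/w1z.png",cv2.resize(W[0:165,175:350],None,fx=3.5,fy=3.5,interpolation=cv2.INTER_CUBIC))
hsv=cv2.cvtColor(W,cv2.COLOR_BGR2HSV)
mask=(hsv[:,:,1]<28).astype(np.uint8)*255
mask=cv2.morphologyEx(mask,cv2.MORPH_OPEN,np.ones((3,3)))
n,l,s,c=cv2.connectedComponentsWithStats(mask)
k=l[105,310]; print(s[k])
cn=max(cv2.findContours((l==k).astype(np.uint8),cv2.RETR_EXTERNAL,cv2.CHAIN_APPROX_NONE)[0],key=len)
h=cv2.convexHull(cn)[:,0].astype(float); h=h[h[:,1]>1]
for z in(26,33,40):
    P=[onz(m,u,v,z) for u,v in h]; c,rr,e=circ(P); print(z,c.round(1),rr.round(1),e.max().round(1))
```

```text
[295.4  42. ] [ 19  20 289] [ 552.5 -140.1   62. ]
[226.5  44.2] [ 18  20 282] [526.9 -61.1  62. ]
[261.2  79.8] [ 17  19 250] [ 499.5 -113.3   62. ]
[216.4  95. ] [ 18  17 242] [466.2 -64.5  62. ]
[250.8 127.1] [ 17  18 228] [ 439.9 -117.4   62. ]
[  186     0   153   155 16768]
26 [ 497.1 -115.2] 100.7 5.0
33 [ 497.2 -115. ] 99.3 4.9
40 [ 497.2 -114.7] 97.8 4.8
```

View pics/w1z.png

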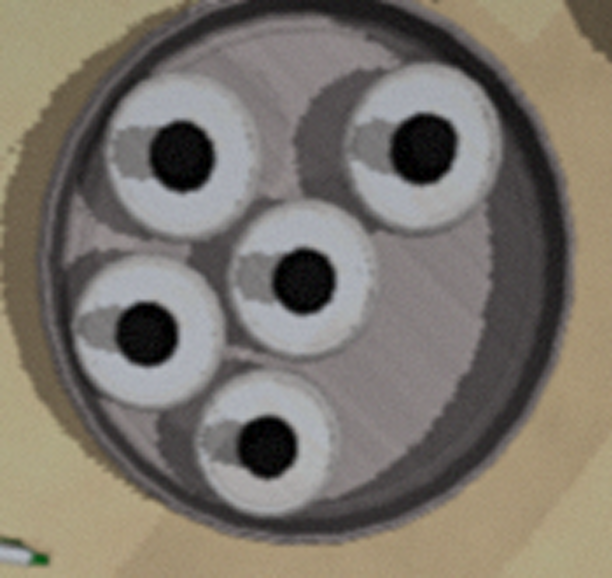

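```bash
python3 -m jog '[[[-0.02,0,0],[0,0,0],-0.2],[[-0.02,0,0],[0,0,0],-0.2],[[-0.02,0,0],[0,0,0],-0.2]]'
python3 - <<'E'
from h import *
from bench import vision,r
s0=r.sense();m=vision.camera_model("wrist");im=vision.snapshot("wrist")
W=im[:,:,::-1].copy(); cv2.imwrite("pics/w2.png",W); np.save("w2",m); print(s0["tool_pos"],r.sense()["tool_pos"])
for c,s in blobs(W,(180,0,340,180),amin=100): print(c.round(1),s[2:],onz(m,*c,62).round(1))
hsv=cv2.cvtColor(cv2.GaussianBlur(W,(3,3),0),cv2.COLOR_BGR2HSV)
V=W.copy()
for th in(28,38):
    mask=(hsv[:,:,1]<th).astype(np.uint8)*255
    mask=cv2.morphologyEx(mask,cv2.MORPH_OPEN,np.ones((5,5)))
    n,l,s,c=cv2.connectedComponentsWithStats(mask)
    k=l[115,310]; print(s[k])
    cn=max(cv2.findContours((l==k).astype(np.uint8),cv2.RETR_EXTERNAL,cv2.CHAIN_APPROX_NONE)[0],key=len)
    h=cv2.convexHull(cn)[:,0].astype(float)
    cv2.polylines(V,[h.astype(int)],True,(0,0,255) if th<30 else (0,255,0),1)
    for z in(26,33,40):
        P=[onz(m,u,v,z) for u,v in h]; c,rr,e=circ(P); print(z,c.round(1),rr.round(1),e.max().round(1))
cv2.imwrite("pics/w2z.png",cv2.resize(V[0:185,165:350],None,fx=3.2,fy=3.2,interpolation=cv2.INTER_NEAREST))
E
```

```text
time: 1.97
tool_pos: [401.7, -123.4, 352.4]
tcp_rot: [34.2, 90.0, -39.9]
ft_force: [-0.6, 0.0, -0.1]
finger_gap: 34.2
[ 401.67170904 -123.36602     352.40216216] [ 401.984164   -123.23957642  352.31297774]
[196.7  41.8] [ 29  99 369] [499.5 -30.8  62. ]
[307.6  72.4] [ 137  137 1062] [ 503.  -170.5   62. ]
[294.9  22.4] [ 19  21 311] [ 552.  -137.8   62. ]
[224.6  25.5] [ 18  20 299] [526.  -58.5  62. ]
[260.4  62.1] [ 18  19 268] [ 498.5 -111.1   62. ]
[215.  78.] [ 17  19 249] [465.3 -62.1  62. ]
[250.1 110.8] [ 17  17 233] [ 438.9 -114.9   62. ]
[193.4 175.7] [ 40  11 234] [335.1 -64.8  62. ]
[  184     0   154   140 17142]
26 [ 500.  -112.5] 101.9 0.5
33 [ 499.7 -112.3] 100.4 0.5
40 [ 499.3 -112.2] 99.0 0.5
[  184     0   155   140 17675]
26 [ 499.9 -112.6] 102.4 0.7
33 [ 499.6 -112.4] 100.9 0.7
40 [ 499.3 -112.2] 99.4 0.7
```

View pics/w2z.png

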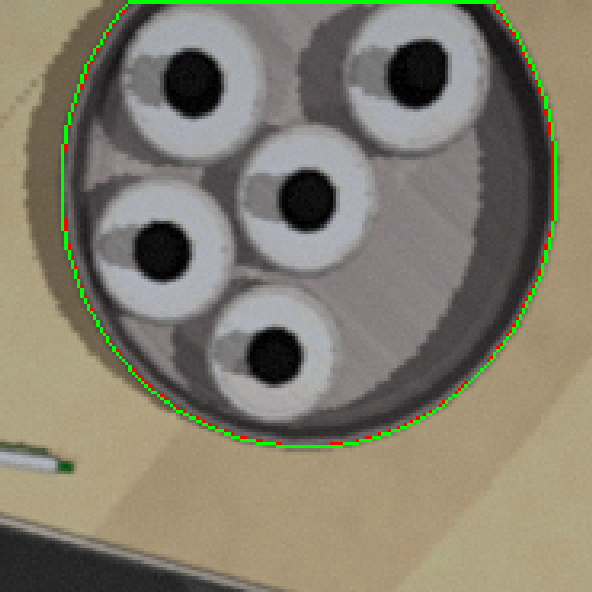

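```bash
python3 -m jog '[[[0.025,-0.003,-0.04],[0,0,0],-0.2],[[0.05,-0.006,-0.08],[0,0,0],-0.2],[[0.08,-0.009,-0.11],[0,0,0],-0.2],[[0.11,-0.012,-0.13],[0,0,0],-0.2],[[0.14,-0.0145,-0.15],[0,0,0],-0.2]]'
python3 -m jog '[[[0.01,0,-0.03],[0,0,0],-0.2],[[0.01,0,-0.06],[0,0,0],-0.2],[[0.01,0,-0.085],[0,0,0],-0.2],[[0.01,0,-0.085],[0,0,0],-0.2],[[0.01,0,-0.085],[0,0,0],-0.2]]'
cat > shot.py <<'E'
import sys
from h import *
from bench import vision,r
tag=sys.argv[1]; names=sys.argv[2:]
for n in names:
    m=vision.camera_model(n); im=vision.snapshot(n)[:,:,::-1]; cv2.imwrite(f"pics/{n}_{tag}.png",im); np.save(f"m_{n}_{tag}",m)
s=r.sense(); print(s["time"],s["tool_pos"].round(1),s["ft_force"].round(1),round(s["finger_gap"],1))
E
python3 shot.py a wrist
```

```text
time: 2.43
tool_pos: [542.4, -137.4, 200.1]
tcp_rot: [-119.5, 89.9, 166.4]
ft_force: [0.1, -0.0, 0.8]
finger_gap: 34.3
time: 2.85
tool_pos: [550.3, -136.7, 115.7]
tcp_rot: [-125.7, 89.8, 160.2]
ft_force: [-0.6, -0.6, 0.8]
finger_gap: 34.2
2.9 [ 551.8 -137.2  118.2] [ 0.6 -0.   1. ] 33.9
```

View pics/wrist_a.png

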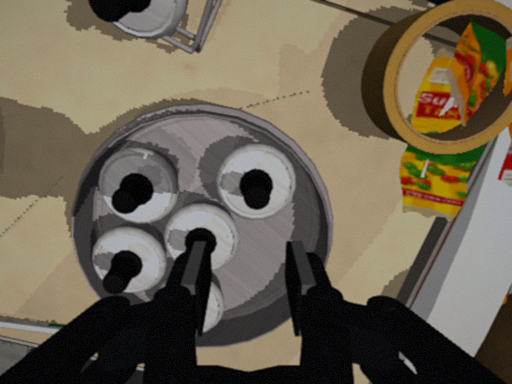

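Run:
```python
from h import *
W=cv2.imread("pics/wrist_a.png"); m=np.load("m_wrist_a.npy",allow_pickle=True).item()
for c,s in blobs(W,(90,150,300,300),amin=100,thr=50): print(c.round(1),s[2:],onz(m,*c,58).round(1))
cc=ray(m,0,0)[0]; print(cc)
# full wrist knobs
```

```text
[ 98.5 167.5] [ 28  42 362] [545.8 -35.9  58. ]
[255.7 188.2] [ 32  40 977] [ 560.4 -138.3   58. ]
[131.9 192.7] [  41   40 1128] [534.6 -59.9  58. ]
[ 92.4 239.4] [  8  39 141] [492.9 -39.3  58. ]
[150.1 231. ] [ 37  27 200] [510.3 -76.8  58. ]
[291.7 273.3] [ 15  58 726] [ 505.6 -181.5   58. ]
[120.6 274.2] [  41   49 1231] [470.6 -62.8  58. ]
[ 627.85744115 -114.28418175  276.06752068]
```

```bash
python3 -m jog '[[[0,-0.001,-0.03],[0,0,0],-0.2],[[0,-0.001,-0.05],[0,0,0],-0.2],[[0,-0.001,-0.068],[0,0,0],-0.2],[[0,-0.001,-0.068],[0,0,0],-0.5],[[0,-0.001,-0.068],[0,0,0],-0.8]]'
python3 -m jog '[[[0,0,0],[0,0,0],-0.8],[[0,0,0],[0,0,0],-0.8],[[0,0,0],[0,0,0],-0.8]]'
```

```text
time: 3.32
tool_pos: [552.4, -138.1, 51.3]
tcp_rot: [54.2, 89.9, -19.8]
ft_force: [0.3, -0.3, 0.2]
finger_gap: 11.2
time: 3.57
tool_pos: [553.2, -138.2, 51.8]
tcp_rot: [55.0, 89.8, -19.0]
ft_force: [-0.1, -0.3, 0.2]
finger_gap: 8.6
```

```bash
python3 shot.py b wrist top
```

```text
3.6667 [ 552.5 -137.9   50.9] [ 0.1 -0.4 -0.5] 8.2
```

View pics/wrist_b.png

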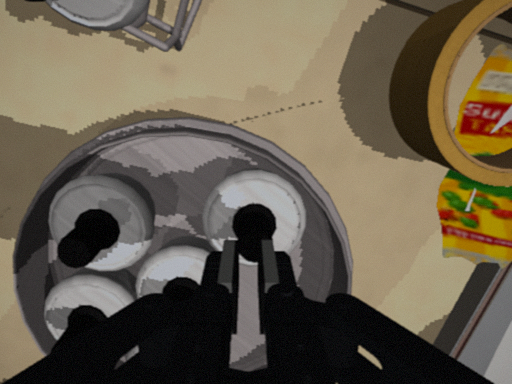

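View pics/top_b.png

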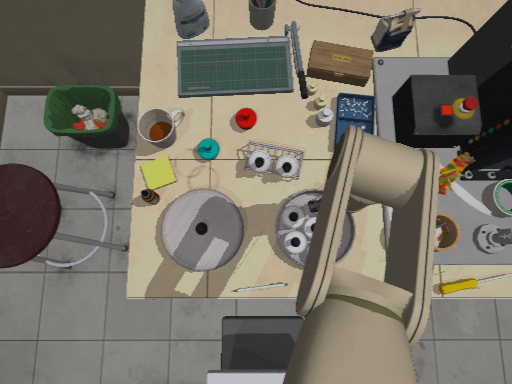

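Run:
```python
from h import *
W=cv2.imread("pics/wrist_b.png"); m=np.load("m_wrist_b.npy",allow_pickle=True).item()
for p in[(552.5,-138,43),(552.5,-138,51),(552.5,-138,62),(563.5,-138,43),(563.5,-138,62),(552,-138,64),(552,-138,39),(552,-138,34),(552,-108,34),(582,-138,32),(500,-112.5,26),(604,-112.5,26)]: print(p,proj(m,p).round(1))
for c,s in blobs(W,(200,190,310,300),amin=100,thr=50): print(c.round(1),s,onz(m,*c,58).round(1))
cv2.imwrite("pics/wbz.png",cv2.resize(W[100:384,150:370],None,fx=2.6,fy=2.1,interpolation=cv2.INTER_CUBIC))
```

```text
(552.5, -138, 43) [248.6 234.1]
(552.5, -138, 51) [248.6 240.8]
(552.5, -138, 62) [248.7 250.9]
(563.5, -138, 43) [254.3 215.8]
(563.5, -138, 62) [255.1 231. ]
(552, -138, 64) [248.4 253.8]
(552, -138, 39) [248.3 231.7]
(552, -138, 34) [248.3 228. ]
(552, -108, 34) [196.4 214.3]
(582, -138, 32) [263.5 177.7]
(500, -112.5, 26) [185.9 285.9]
(604, -112.5, 26) [229.3 123.9]
```

View pics/wbz.png

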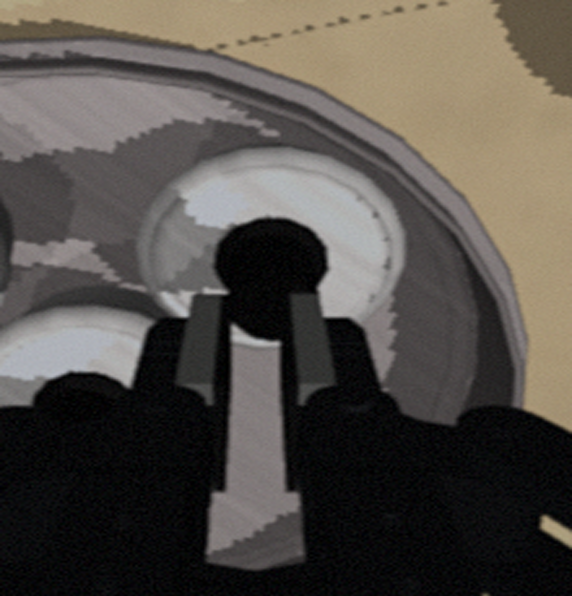

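```bash
python3 shot.py b side
python3 - <<'E'
from h import *
W=cv2.imread("pics/side_b.png"); m=np.load("m_side_b.npy",allow_pickle=True).item()
for p in[(552.5,-138,43),(552.5,-138,51),(552.5,-138,62),(552.5,-138,110)]: print(p,proj(m,p).round(1))
cv2.imwrite("pics/sbz.png",cv2.resize(W[100:300,150:340],None,fx=3,fy=3,interpolation=cv2.INTER_CUBIC))
E
```

```text
3.7167 [ 552.2 -137.8   50.5] [-0.2 -0.1  0. ] 8.5
(552.5, -138, 43) [255.5 250.7]
(552.5, -138, 51) [255.3 247.6]
(552.5, -138, 62) [255.1 243.1]
(552.5, -138, 110) [254.1 222.9]
```

View pics/sbz.png

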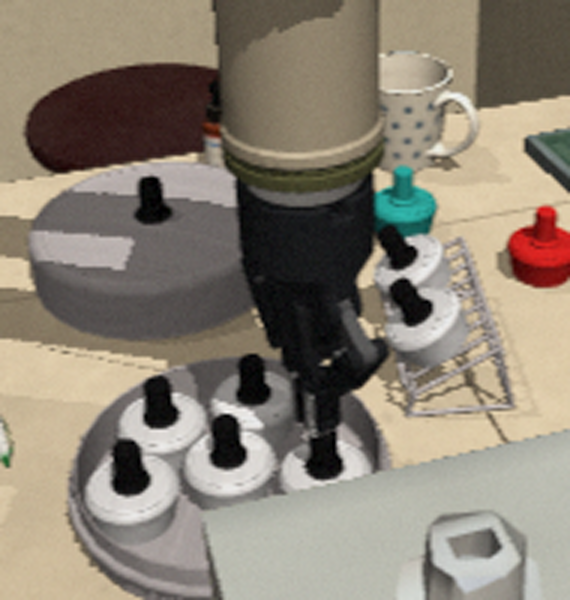

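Run:
```python
from h import *
for t,b in(("a",(150,220,340,384)),("b",(190,200,310,330))):
    W=cv2.imread(f"pics/wrist_{t}.png"); V=cv2.convertScaleAbs(W[b[1]:b[3],b[0]:b[2]],alpha=2.2,beta=20)
    f=600/max(V.shape[:2]); V=cv2.resize(V,None,fx=f,fy=f,interpolation=cv2.INTER_CUBIC); print(f)
    cv2.imwrite(f"pics/tip_{t}.png",V)
```

```text
3.1578947368421053
4.615384615384615
```

View pics/tip_a.png

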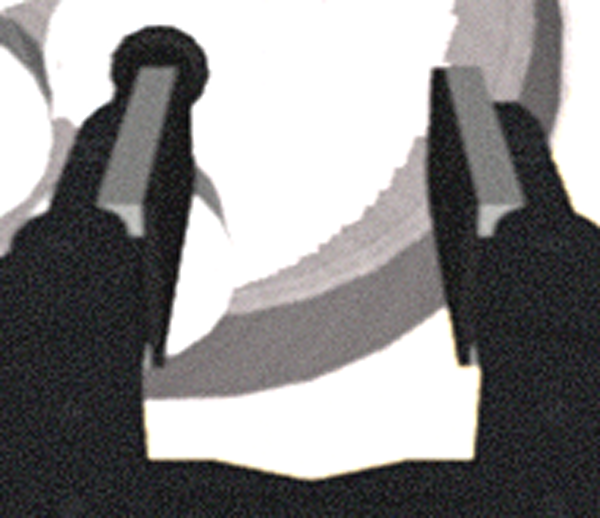

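View pics/tip_b.png

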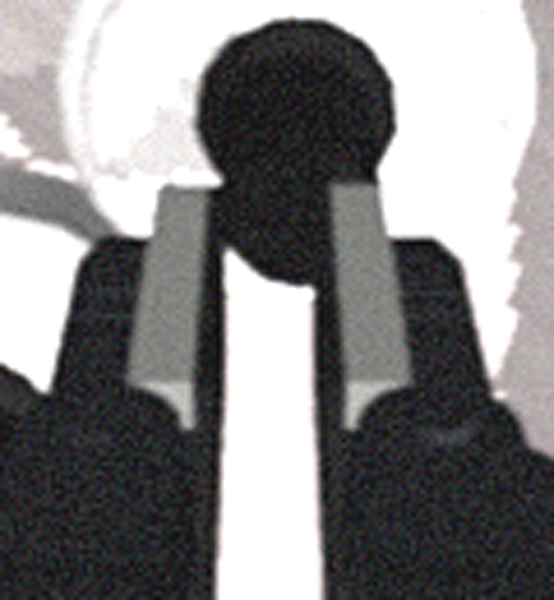

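```bash
python3 -m jog '[[[0.002,-0.001,0],[0,0,0],-0.2],[[0.002,-0.001,0],[0,0,0],-0.2],[[0.002,-0.001,-0.006],[0,0,0],-0.2],[[0.002,-0.001,-0.012],[0,0,0],-0.2],[[0.002,-0.001,-0.012],[0,0,0],-0.2]]'; python3 shot.py c wrist side
python3 - <<'E'
from h import *
W=cv2.imread("pics/side_c.png")
a=cv2.resize(W[180:280,200:310],None,fx=3.6,fy=3.6,interpolation=cv2.INTER_CUBIC)
V=cv2.imread("pics/wrist_c.png")[180:290,170:330]; b=cv2.resize(V,None,fx=2.5,fy=3.6*100/110,interpolation=cv2.INTER_CUBIC)
h=min(a.shape[0],b.shape[0]); cv2.imwrite("pics/c.png",cv2.convertScaleAbs(np.hstack([a[:h],b[:h]]),alpha=1.8,beta=20))
E
```

```text
time: 4.13
tool_pos: [552.3, -138.1, 35.5]
tcp_rot: [-125.9, 89.8, 160.1]
ft_force: [-0.6, 0.9, -0.3]
finger_gap: 33.9
4.2333 [ 552.9 -138.3   36.6] [0.2 0.  0.4] 34.3
```

View pics/c.png

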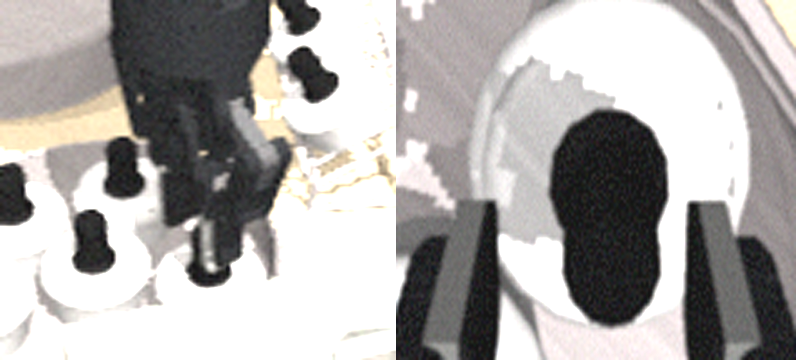

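```bash
python3 -m jog '[[[0.001,-0.003,0],[0,0,0],-0.2],[[0.001,-0.003,-0.004],[0,0,0],-0.2],[[0.001,-0.003,-0.008],[0,0,0],-0.2],[[0.001,-0.003,-0.008],[0,0,0],-0.7],[[0.001,-0.003,-0.008],[0,0,0],-0.8]]'; python3 -m jog '[[[0,0,0],[0,0,0],-0.8],[[0,0,0],[0,0,0],-0.8]]';python3 shot.py d wrist side
python3 - <<'E'
from h import *
W=cv2.imread("pics/side_d.png")
a=cv2.resize(W[180:280,200:310],None,fx=3.6,fy=3.6,interpolation=cv2.INTER_CUBIC)
V=cv2.imread("pics/wrist_d.png")[180:290,170:330]; b=cv2.resize(V,None,fx=2.5,fy=3.6*100/110,interpolation=cv2.INTER_CUBIC)
h=min(a.shape[0],b.shape[0]); cv2.imwrite("pics/d.png",cv2.convertScaleAbs(np.hstack([a[:h],b[:h]]),alpha=1.8,beta=20))
E
```

```text
time: 4.65
tool_pos: [554.2, -141.4, 29.1]
tcp_rot: [-130.9, 89.9, 155.1]
ft_force: [0.4, 0.4, -0.7]
finger_gap: 16.2
time: 4.82
tool_pos: [554.6, -141.6, 29.5]
tcp_rot: [-132.6, 90.0, 153.4]
ft_force: [-0.0, 0.1, -1.2]
finger_gap: 16.4
4.9167 [ 554.6 -141.6   29.6] [-0.  -0.  -1.3] 16.4
```

View pics/d.png

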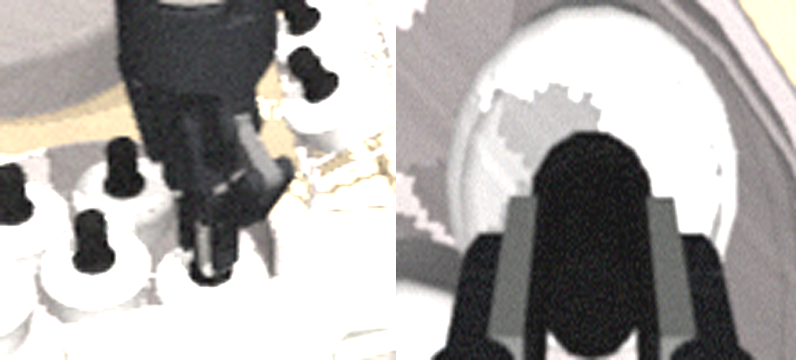

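```bash
python3 -m jog '[[[0,0,0.006],[0,0,0],-0.8],[[0,0,0.014],[0,0,0],-0.8],[[0,0,0.014],[0,0,0],-0.8]]'; python3 -m jog '[[[-0.003,-0.006,0],[0,0,0],-0.8],[[-0.008,-0.014,0],[0,0,0],-0.8],[[-0.014,-0.022,0],[0,0,0],-0.8],[[-0.017,-0.027,0],[0,0,0],-0.8],[[-0.017,-0.027,0],[0,0,0],-0.8]]';python3 shot.py e wrist side
```

```text
time: 5.17
tool_pos: [556.0, -142.1, 45.9]
tcp_rot: [54.4, 89.8, -19.6]
ft_force: [1.3, -0.0, 0.3]
finger_gap: 16.3
time: 5.58
tool_pos: [536.3, -169.7, 43.1]
tcp_rot: [-127.3, 89.9, 158.6]
ft_force: [-0.3, 0.6, -1.1]
finger_gap: 16.5
5.6833 [ 537.2 -169.1   43.3] [ 0.2  0.  -1.2] 16.3
```

View pics/wrist_e.png

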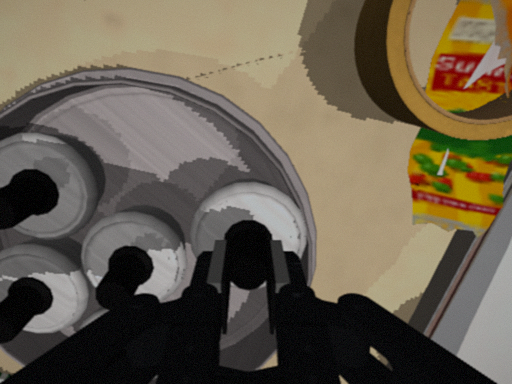

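View pics/side_e.png

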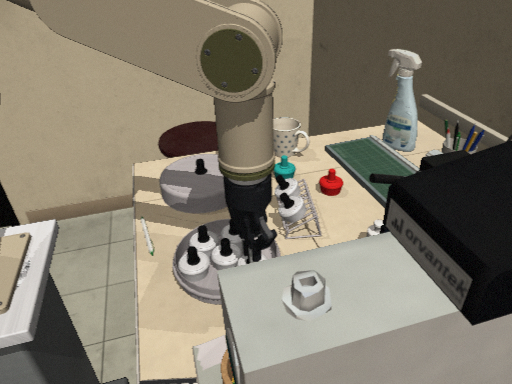

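```bash
python3 -m jog '[[[0,0,-0.006],[0,0,0],-0.8],[[0,0,-0.01],[0,0,0],-0.8],[[0,0,-0.0135],[0,0,0],-0.8],[[0,0,-0.0135],[0,0,0],-0.8]]';python3 -m jog '[[[0,0,0],[0,0,0],-0.4],[[0,0,0],[0,0,0],-0.2],[[0,0,0.0],[0,0,0],-0.2],[[0,0,0.02],[0,0,0],-0.2],[[0,0,0.05],[0,0,0],-0.2]]'; python3 -m jog '[[[-0.03,0.01,0.04],[0,0,0],-0.2],[[-0.06,0.02,0.08],[0,0,0],-0.2],[[-0.1,0.03,0.11],[0,0,0],-0.2],[[-0.13,0.045,0.14],[0,0,0],-0.2],[[-0.13,0.045,0.17],[0,0,0],-0.2]]';python3 -m jog '[[[-0.0,0,0.04],[0,0,0],-0.2],[[0,0,0.06],[0,0,0],-0.2],[[0,0,0.06],[0,0,0],-0.2],[[0,0,0.06],[0,0,0],-0.2]]';python3 shot.py f wrist
```

```text
time: 6.02
tool_pos: [537.4, -168.2, 29.1]
tcp_rot: [-131.5, 90.0, 154.5]
ft_force: [-0.3, 0.6, -0.9]
finger_gap: 16.5
time: 6.43
tool_pos: [534.9, -167.6, 77.2]
tcp_rot: [-127.7, 89.6, 158.3]
ft_force: [1.7, 0.1, -0.4]
finger_gap: 34.1
time: 6.85
tool_pos: [409.3, -124.4, 236.9]
tcp_rot: [-127.4, 89.8, 158.6]
ft_force: [1.5, 0.5, -0.3]
finger_gap: 34.4
time: 7.18
tool_pos: [413.7, -126.2, 299.8]
tcp_rot: [49.3, 89.7, -24.7]
ft_force: [-0.2, -0.3, -0.1]
finger_gap: 34.2
7.2333 [ 413.  -125.8  297.9] [-0.1 -0.2 -0.6] 34.2
```

View pics/wrist_f.png

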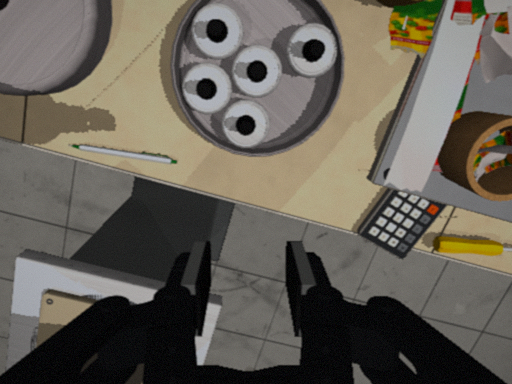

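```bash
cat > tin.py <<'E'
import sys
from h import *
t=sys.argv[1]
W=cv2.imread(f"pics/wrist_{t}.png"); m=np.load(f"m_wrist_{t}.npy",allow_pickle=True).item()
kb=[onz(m,*c,62) for c,s in blobs(W,(165,0,345,170),amin=100) if s[4]<700 and max(s[2:4])<34]
hsv=cv2.cvtColor(cv2.GaussianBlur(W,(3,3),0),cv2.COLOR_BGR2HSV)
mask=cv2.morphologyEx((hsv[:,:,1]<28).astype(np.uint8)*255,cv2.MORPH_OPEN,np.ones((5,5)))
n,l,s,c=cv2.connectedComponentsWithStats(mask)
p=proj(m,(480,-140,4)).astype(int); k=l[p[1],p[0]]
cn=max(cv2.findContours((l==k).astype(np.uint8),cv2.RETR_EXTERNAL,cv2.CHAIN_APPROX_NONE)[0],key=len)
h=cv2.convexHull(cn)[:,0].astype(float); h=h[h[:,1]>2]
c,rr,e=circ([onz(m,u,v,26) for u,v in h]); print("tin",c.round(1),rr.round(1),e.max().round(1))
for q in kb:
    d=q[:2]-c; print(q[:2].round(1),"r",np.hypot(*d).round(1),"ang",np.degrees(np.arctan2(d[1],d[0])).round(1))
E
python3 tin.py f
```

```text
tin [ 500.  -112.6] 101.9 0.5
[526.4 -59. ] r 59.7 ang 63.8
[ 536.2 -163. ] r 62.0 ang -54.3
[ 499.2 -111.1] r 1.7 ang 118.8
[466.1 -62.6] r 60.4 ang 124.1
[ 439.9 -115.2] r 60.2 ang -177.5
```

```bash
python3 -m jog '[[[0.035,0.014,-0.01],[-0.018,-0.1,0],-0.2],[[0.07,0.028,-0.02],[-0.036,-0.2,0],-0.2],[[0.105,0.042,-0.03],[-0.054,-0.3,0],-0.2],[[0.14,0.056,-0.04],[-0.073,-0.4,0],-0.2],[[0.17,0.07,-0.05],[-0.093,-0.515,0],-0.2]]'; python3 -m jog '[[[0.01,0.005,-0.01],[0,0,0],-0.2],[[0.01,0.005,-0.01],[0,0,0],-0.2],[[0.01,0.005,-0.01],[0,0,0],-0.2]]';python3 shot.py g wrist;python3 - <<'E'
from bench import r
from scipy.spatial.transform import Rotation as Ro
print(Ro.from_euler("xyz",r.sense()["tcp_rot"],degrees=True).as_matrix().round(3))
E
```

```text
time: 7.65
tool_pos: [584.3, -54.8, 246.4]
tcp_rot: [63.8, 59.8, -10.1]
ft_force: [1.0, 0.4, -0.2]
finger_gap: 33.9
time: 7.9
tool_pos: [591.3, -50.1, 234.6]
tcp_rot: [63.7, 60.3, -10.2]
ft_force: [-0.4, 0.5, 0.6]
finger_gap: 34.2
7.95 [592.2 -50.8 236.8] [ 0.4 -0.1  0.1] 34.1
[[ 0.49   0.844  0.219]
 [-0.089  0.298 -0.951]
 [-0.867  0.446  0.22 ]]
```

View pics/wrist_g.png

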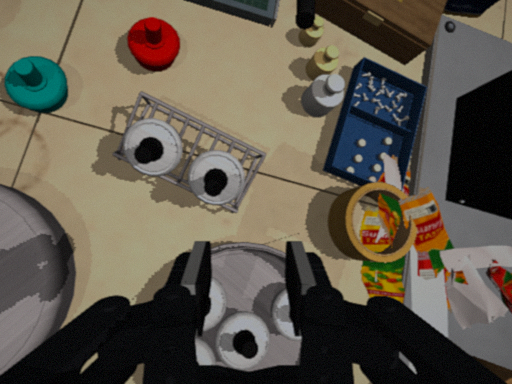

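```bash
cat > rack.py <<'E'
import sys
from h import *
t=sys.argv[1]; zz=float(sys.argv[2]); box=tuple(map(int,sys.argv[3:7]))
from bench import r
W=cv2.imread(f"pics/wrist_{t}.png"); m=np.load(f"m_wrist_{t}.npy",allow_pickle=True).item()
for c,s in blobs(W,box,amin=100,thr=50): print(c.round(1),s[2:],onz(m,*c,zz).round(1))
from scipy.spatial.transform import Rotation as Ro
st=r.sense();R=Ro.from_euler("xyz",st["tcp_rot"],degrees=True).as_matrix();p=st["tool_pos"]
print("tcp",p.round(1),"axis",R[:,0].round(3))
for d in(-28,-8,20,60,100,140): print(d,proj(m,p+d*R[:,0]).round(1))
E
python3 rack.py g 83 110 110 260 230
```

```text
[148.5 150.3] [ 28  25 539] [659.5  29.4  83. ]
[214.6 181.6] [ 23  27 476] [647.1 -37.6  83. ]
tcp [592.2 -50.8 236.8] axis [ 0.49  -0.089 -0.867]
-28 [252.6 267.8]
-8 [252.2 246. ]
20 [251.7 222.7]
60 [251.2 198.6]
100 [250.8 181.3]
140 [250.6 168.3]
```

```bash
python3 -m jog '[[[0.012,0.003,-0.035],[0,0,0],-0.2],[[0.024,0.006,-0.07],[0,0,0],-0.2],[[0.036,0.008,-0.105],[0,0,0],-0.2],[[0.046,0.01,-0.135],[0,0,0],-0.2],[[0.046,0.01,-0.135],[0,0,0],-0.2]]'; python3 -m jog '[[[0,0,0],[0,0,0],-0.2],[[0,0,0],[0,0,0],-0.2]]';python3 shot.py h wrist side;python3 rack.py h 83 200 100 300 240
```

```text
time: 8.37
tool_pos: [635.3, -41.1, 94.6]
tcp_rot: [63.7, 60.7, -10.4]
ft_force: [-1.7, 0.3, -1.8]
finger_gap: 34.2
time: 8.53
tool_pos: [640.1, -41.6, 105.6]
tcp_rot: [63.7, 59.9, -10.3]
ft_force: [0.2, -0.5, 0.9]
finger_gap: 34.2
8.6333 [641.  -41.5 107.2] [0.  0.3 0.2] 34.2
[235.2 221.9] [  38   37 1163] [649.9 -36.1  83. ]
tcp [641.  -41.5 107.2] axis [ 0.497 -0.09  -0.863]
-28 [250.6 267.4]
-8 [250.4 245.7]
20 [250.1 222.5]
60 [249.8 198.4]
100 [249.6 181.2]
140 [249.5 168.1]
```

View pics/wrist_h.png

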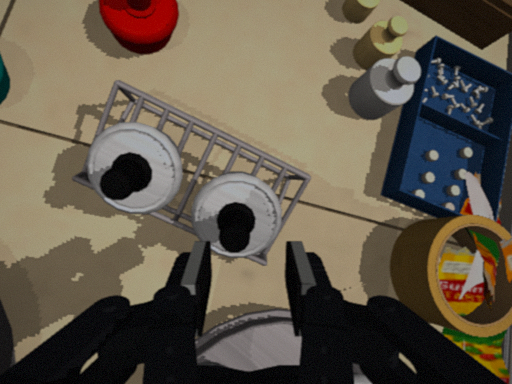

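View pics/side_h.png

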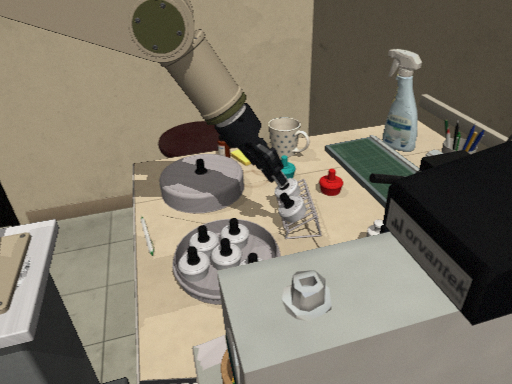

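```bash
python3 -m jog '[[[-0.003,0.0075,-0.0025],[0,0,0],-0.2],[[0.003,0.006,-0.014],[0,0,0],-0.2],[[0.0095,0.005,-0.024],[0,0,0],-0.2],[[0.0095,0.005,-0.024],[0,0,0],-0.2],[[0.0095,0.005,-0.024],[0,0,0],-0.2]]';python3 shot.py i wrist;python3 rack.py i 83 200 100 300 290
python3 - <<'E'
from h import *
V=cv2.imread("pics/wrist_i.png")[160:320,160:340];cv2.imwrite("pics/i.png",cv2.convertScaleAbs(cv2.resize(V,None,fx=3.3,fy=3.3,interpolation=cv2.INTER_CUBIC),alpha=1.8,beta=20))
E
```

```text
time: 9.05
tool_pos: [648.3, -35.4, 79.5]
tcp_rot: [63.7, 60.0, -10.2]
ft_force: [-0.2, 0.1, -0.5]
finger_gap: 34.1
9.1 [648.5 -35.5  80. ] [ 0.4  0.  -0.6] 34.0
[251.7 241.5] [  44   59 1946] [647.6 -36.   83. ]
[205.4 267.1] [ 12  49 466] [630.5 -16.3  83. ]
[291.3 269.4] [ 15  48 517] [638.6 -59.3  83. ]
tcp [648.5 -35.5  80. ] axis [ 0.493 -0.089 -0.866]
-28 [250.1 268.5]
-8 [249.9 246.9]
20 [249.7 223.7]
60 [249.4 199.7]
100 [249.2 182.4]
140 [249.1 169.4]
```

View pics/i.png

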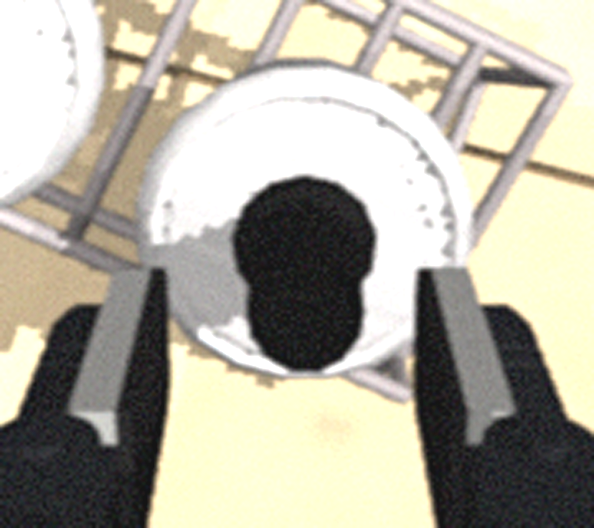

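```bash
python3 -m jog '[[[0.003,-0.002,-0.004],[0,0,0],-0.2],[[0.006,-0.003,-0.009],[0,0,0],-0.2],[[0.009,-0.0035,-0.0145],[0,0,0],-0.2],[[0.009,-0.0035,-0.0145],[0,0,0],-0.2],[[0.009,-0.0035,-0.0145],[0,0,0],-0.6]]';python3 -m jog '[[[0,0,0],[0,0,0],-0.8],[[0,0,0],[0,0,0],-0.8],[[0,0,0],[0,0,0],-0.8]]'; python3 shot.py j wrist;python3 - <<'E'
from h import *
V=cv2.imread("pics/wrist_j.png")[160:320,160:340];cv2.imwrite("pics/j.png",cv2.convertScaleAbs(cv2.resize(V,None,fx=3.3,fy=3.3,interpolation=cv2.INTER_CUBIC),alpha=1.8,beta=20))
E
```

```text
time: 9.52
tool_pos: [656.9, -39.3, 63.3]
tcp_rot: [63.7, 60.1, -10.3]
ft_force: [0.7, 0.0, 0.5]
finger_gap: 23.2
time: 9.77
tool_pos: [657.2, -39.2, 64.2]
tcp_rot: [63.7, 60.0, -10.2]
ft_force: [-0.4, 0.5, -0.9]
finger_gap: 15.7
9.8167 [657.2 -39.2  64.2] [-0.4  0.1 -0.6] 15.8
```

View pics/j.png

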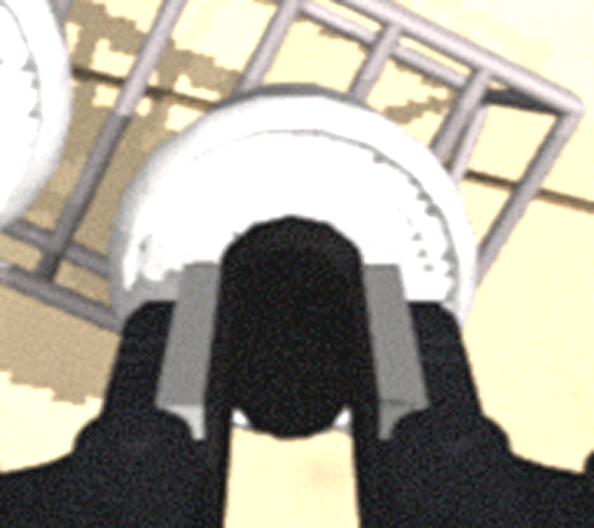

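```bash
python3 -m jog '[[[-0.004,0.001,0.007],[0,0,0],-0.8],[[-0.01,0.002,0.018],[0,0,0],-0.8],[[-0.018,0.003,0.032],[0,0,0],-0.8],[[-0.026,0.005,0.047],[0,0,0],-0.8],[[-0.033,0.006,0.062],[0,0,0],-0.8]]';python3 -m jog '[[[-0.002,-0.003,0.012],[0.016,0.088,0],-0.8],[[-0.01,-0.012,0.022],[0.034,0.188,0],-0.8],[[-0.02,-0.022,0.03],[0.054,0.3,0],-0.8],[[-0.032,-0.034,0.03],[0.073,0.41,0],-0.8],[[-0.042,-0.046,0.03],[0.093,0.515,0],-0.8]]'; python3 -m jog '[[[0,-0.01,0],[0,0,0],-0.8],[[0,-0.015,0],[0,0,0],-0.8],[[0,-0.015,0],[0,0,0],-0.8]]'; python3 shot.py k wrist side
```

```text
time: 10.23
tool_pos: [623.4, -33.0, 127.0]
tcp_rot: [63.7, 60.0, -10.2]
ft_force: [0.5, -0.8, -1.0]
finger_gap: 15.8
time: 10.65
tool_pos: [582.9, -79.6, 159.8]
tcp_rot: [-152.4, 90.0, 133.6]
ft_force: [0.1, -0.1, -1.2]
finger_gap: 15.4
time: 10.9
tool_pos: [582.4, -95.1, 155.9]
tcp_rot: [56.6, 89.9, -17.4]
ft_force: [-0.4, 0.9, -1.7]
finger_gap: 15.9
11.0 [582.  -93.8 156.5] [-0.1 -0.4  0.1] 15.5
```

View pics/wrist_k.png

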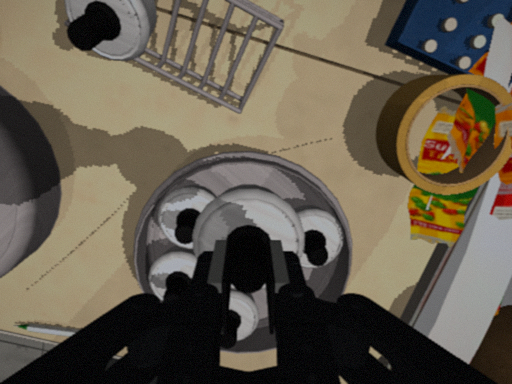

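View pics/side_k.png

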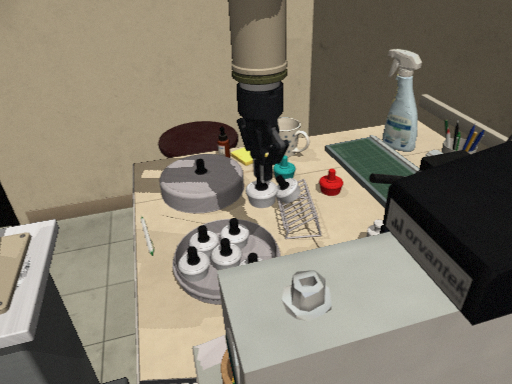

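```bash
python3 -m jog '[[[-0.005,-0.006,-0.005],[0,0,0],-0.8],[[-0.012,-0.013,-0.02],[0,0,0],-0.8],[[-0.016,-0.018,-0.045],[0,0,0],-0.8],[[-0.016,-0.018,-0.07],[0,0,0],-0.8],[[-0.016,-0.018,-0.085],[0,0,0],-0.8]]'; python3 -m jog '[[[0,0,-0.005],[0,0,0],-0.8],[[0,0,-0.005],[0,0,0],-0.8]]'; python3 shot.py l wrist side
python3 - <<'E'
from h import *
V=cv2.imread("pics/wrist_l.png")[120:340,100:340];cv2.imwrite("pics/l.png",cv2.convertScaleAbs(cv2.resize(V,None,fx=2.6,fy=2.6,interpolation=cv2.INTER_CUBIC),alpha=1.5,beta=20))
E
```

```text
time: 11.42
tool_pos: [564.2, -111.7, 68.8]
tcp_rot: [-121.0, 89.9, 165.0]
ft_force: [-0.6, -0.2, -1.6]
finger_gap: 16.0
time: 11.58
tool_pos: [564.6, -111.5, 64.7]
tcp_rot: [-123.0, 89.9, 163.0]
ft_force: [-0.1, 0.7, -0.7]
finger_gap: 15.8
11.6833 [ 566.8 -112.1   67.5] [ 0.4 -0.3 -0.3] 16.0
```

View pics/l.png

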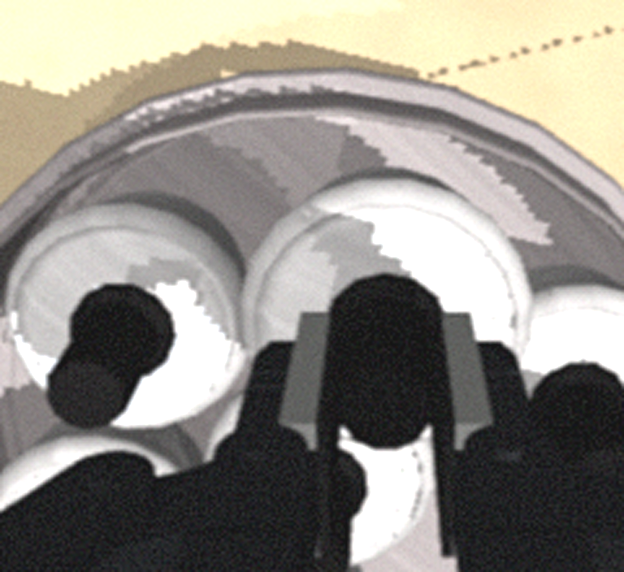

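Run:
```python
from h import *
m=np.load("m_wrist_l.npy",allow_pickle=True).item()
f=lambda u,v:(u/2.6+100,v/2.6+120)
for nm,uv,z in(("held L",(243,318),70),("held R",(532,300),70),("held top",(388,178),70),("B L",(8,310),32),("B R",(245,300),32),("B top",(120,200),32),("wall inner top",(330,113),40),("bead out",(330,68),26)): print(nm,onz(m,*f(*uv),z).round(1))
```

```text
held L [558.4 -84.3  70. ]
held R [ 577.3 -136.2   70. ]
held top [ 593.2 -103.2   70. ]
B L [524.6 -29.1  32. ]
B R [542.7 -82.6  32. ]
B top [559.3 -49.5  32. ]
wall inner top [594.3 -90.1  40. ]
bead out [600.7 -87.6  26. ]
```

Run:
```python
from h import *
V=cv2.imread("pics/wrist_l.png")
cv2.imwrite("pics/l2.png",cv2.convertScaleAbs(cv2.resize(V[150:384,60:400],None,fx=2.3,fy=2.3,interpolation=cv2.INTER_CUBIC),alpha=1.3,beta=10))
m=np.load("m_wrist_l.npy",allow_pickle=True).item(); print(ray(m,0,0)[0])
```

```text
[641.78738952 -88.82726396 225.16389138]
```

View pics/l2.png

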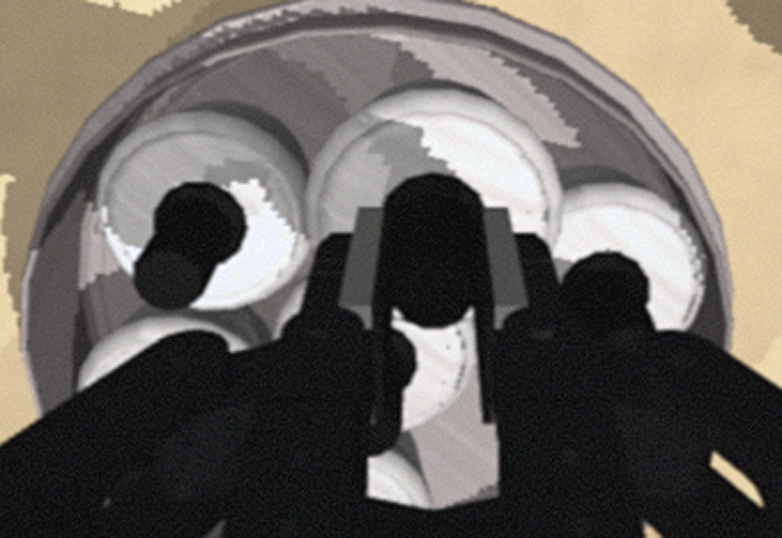

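Run:
```python
from h import *
m=np.load("m_wrist_l.npy",allow_pickle=True).item()
f=lambda u,v:(u/2.3+60,v/2.3+150)
for nm,uv,z in(("A R",(706,265),30),("A top",(612,183),30),("A upL",(560,205),30),("B L",(100,200),30),("B bot",(200,310),30),("B top",(200,111),30),("d1 R",(468,345),30),("d1 bot",(415,428),30),("rim in L",(40,270),40),("rimR",(722,330),40),("rimtop",(390,32),40),("rim ul",(110,110),40),("rim ur",(640,130),40)): print(nm,onz(m,*f(*uv),z).round(1))
P=[onz(m,*f(*uv),40) for uv in((40,270),(722,330),(390,32),(110,115),(640,130))]
print(circ(P))
```

```text
A R [ 551.9 -193.6   30. ]
A top [ 568.1 -159.9   30. ]
A upL [ 558.1 -148.6   30. ]
B L [525.  -28.5  30. ]
B bot [498.5 -61.   30. ]
B top [557.7 -49.7  30. ]
d1 R [ 508.4 -137.6   30. ]
d1 bot [ 476.  -130.8   30. ]
rim in L [506.2 -19.4  40. ]
rimR [ 539. -200.   40.]
rimtop [594.4 -91.6  40. ]
rim ul [556.1 -30.3  40. ]
rim ur [ 587.4 -157.9   40. ]
(array([ 504.48298475, -112.36919108]), np.float64(94.05799208957859), array([1.06341434, 0.1144166 , 1.75557542, 2.0693336 , 0.58817245]))
```

```bash
python3 -m jog '[[[-0.001,0.001,-0.01],[0,0,0],-0.8],[[-0.002,0.001,-0.02],[0,0,0],-0.8],[[-0.002,0.001,-0.029],[0,0,0],-0.8],[[-0.002,0.001,-0.034],[0,0,0],-0.8],[[-0.002,0.001,-0.034],[0,0,0],-0.8]]'; python3 shot.py m wrist
python3 - <<'E'
from h import *
V=cv2.imread("pics/wrist_m.png")
cv2.imwrite("pics/m.png",cv2.convertScaleAbs(cv2.resize(V[130:384,40:400],None,fx=2.2,fy=2.2,interpolation=cv2.INTER_CUBIC),alpha=1.3,beta=10))
E
```

```text
time: 12.1
tool_pos: [564.7, -111.2, 32.9]
tcp_rot: [92.0, 90.0, 18.0]
ft_force: [-3.6, 0.6, 10.3]
finger_gap: 15.8
12.15 [ 564.6 -111.2   32.8] [-3.4  1.3  8.8] 16.2
```

View pics/m.png

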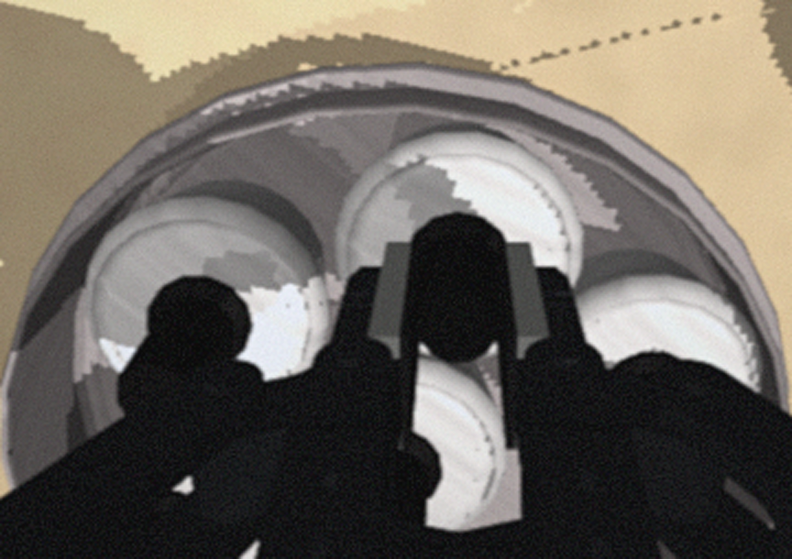

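Run:
```python
from h import *
m=np.load("m_wrist_m.npy",allow_pickle=True).item()
f=lambda u,v:(u/2.2+40,v/2.2+130)
for z in (30,40):
  for nm,uv in(("H L",(337,240)),("H R",(583,250)),("H top",(460,131)),("H ul",(385,160)),("B L",(90,310)),("B R",(328,310)),("B top",(200,196)),("A top",(670,273)),("A upL",(590,305)),("A upR",(735,310)),("d1 R",(505,440)),("d1 bot",(450,530))): print(z,nm,onz(m,*f(*uv),z).round(1))
P=[onz(m,*f(*uv),40) for uv in((18,330),(130,185),(280,112),(390,105),(560,130),(700,230),(755,300))]
print(np.round(P,1),circ(P))
```

```text
30 H L [556.  -83.2  30. ]
30 H R [ 569.6 -140.1   30. ]
30 H top [ 590.1 -103.7   30. ]
30 H ul [578.7 -89.2  30. ]
30 B L [520.8 -29.4  30. ]
30 B R [536.9 -85.4  30. ]
30 B top [558.2 -50.   30. ]
30 A top [ 569.6 -162.2   30. ]
30 A upL [ 555.9 -146.6   30. ]
30 A upR [ 564.4 -181.2   30. ]
30 d1 R [ 512.  -138.5   30. ]
30 d1 bot [ 479.4 -132.8   30. ]
40 H L [561.2 -83.5  40. ]
40 H R [ 574. -137.   40.]
40 H top [ 593.3 -102.8   40. ]
40 H ul [582.5 -89.1  40. ]
40 B L [528.2 -33.   40. ]
40 B R [543.3 -85.6  40. ]
40 B top [563.3 -52.4  40. ]
40 A top [ 574.  -157.7   40. ]
40 A upL [ 561.2 -143.1   40. ]
40 A upR [ 569.2 -175.5   40. ]
40 d1 R [ 519.9 -135.4   40. ]
40 d1 bot [ 489.3 -130.1   40. ]
[[ 518.2  -17.7   40. ]
 [ 561.6  -37.3   40. ]
 [ 586.9  -65.2   40. ]
 [ 594.7  -87.1   40. ]
 [ 599.4 -123.1   40. ]
 [ 585.8 -160.3   40. ]
 [ 572.8 -178.9   40. ]] (array([ 502.82377466, -112.81600967]), np.float64(96.15583093848315), array([0.23901897, 0.45538384, 0.42814456, 0.70278241, 0.92324084,
       0.56606655, 0.12275479]))
```

```bash
python3 -m jog '[[[0,0,0.001],[0,0,0],-0.8],[[0,0,0.001],[0,0,0],-0.4],[[0,0,0.001],[0,0,0],-0.2],[[0,0,0.02],[0,0,0],-0.2],[[0,0,0.055],[0,0,0],-0.2]]'; python3 -m jog '[[[-0.02,0.01,0.04],[0,0,0],-0.2],[[-0.05,0.02,0.08],[0,0,0],-0.2],[[-0.08,0.015,0.11],[0,0,0],-0.2],[[-0.11,0.005,0.14],[0,0,0],-0.2],[[-0.15,-0.015,0.17],[0,0,0],-0.2]]';python3 -m jog '[[[-0.0,0,0.04],[0,0,0],-0.2],[[0,0,0.06],[0,0,0],-0.2],[[0,0,0.06],[0,0,0],-0.2],[[0,0,0.06],[0,0,0],-0.2]]';python3 shot.py n wrist; python3 tin.py n
```

```text
time: 12.57
tool_pos: [560.2, -110.1, 82.2]
tcp_rot: [-121.9, 89.4, 164.1]
ft_force: [-0.2, -0.7, -0.2]
finger_gap: 34.0
time: 12.98
tool_pos: [433.8, -116.4, 242.9]
tcp_rot: [62.2, 89.9, -11.6]
ft_force: [1.0, -1.1, 0.5]
finger_gap: 34.1
time: 13.32
tool_pos: [435.2, -117.6, 302.4]
tcp_rot: [51.9, 89.8, -22.1]
ft_force: [0.7, -0.1, -0.2]
finger_gap: 34.2
13.3667 [ 434.6 -117.2  300.7] [-0.1  0.1 -0. ] 34.0
tin [ 500.3 -112.5] 102.0 0.4
[ 558.3 -110.4] r 58.1 ang 2.1
[527.6 -58.6] r 60.5 ang 63.1
[ 537.4 -162.6] r 62.3 ang -53.5
[ 500.4 -110.5] r 2.0 ang 86.0
[467.5 -62. ] r 60.2 ang 123.0
[ 440.9 -114.7] r 59.4 ang -177.9
```

View pics/wrist_n.png

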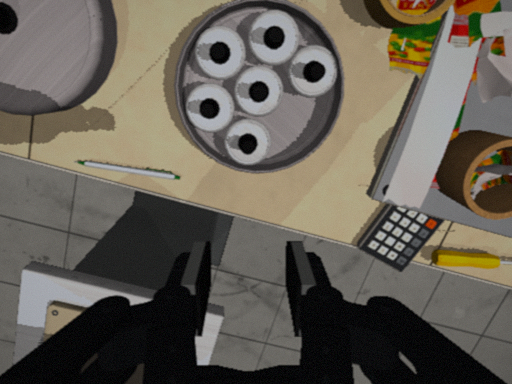

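```bash
python3 shot.py o top side
python3 - <<'E'
from h import *
V=cv2.imread("pics/wrist_n.png")
cv2.imwrite("pics/n.png",cv2.convertScaleAbs(cv2.resize(V[0:175,170:350],None,fx=3.4,fy=3.4,interpolation=cv2.INTER_CUBIC),alpha=1.1,beta=0))
V=cv2.imread("pics/side_o.png")
cv2.imwrite("pics/o.png",cv2.convertScaleAbs(cv2.resize(V[200:300,165:300],None,fx=4.5,fy=4.5,interpolation=cv2.INTER_CUBIC),alpha=1.1,beta=0))
E
```

```text
13.4667 [ 434.  -116.9  299.2] [ 0.9 -0.3 -0.7] 34.3
```

View pics/n.png

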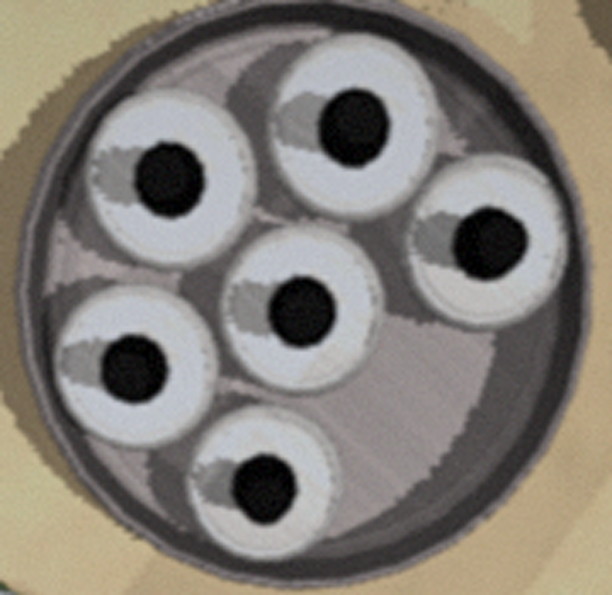

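View pics/o.png

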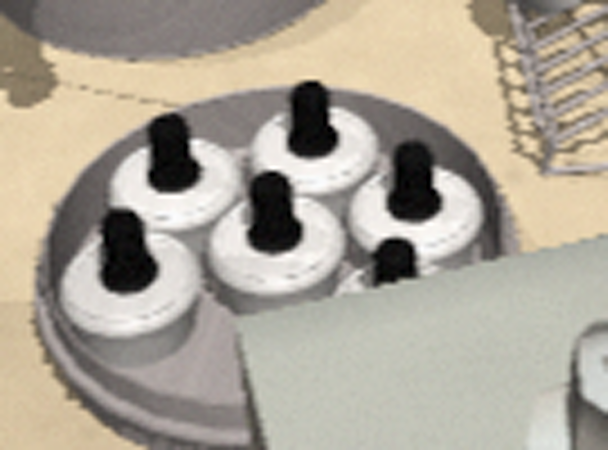

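```bash
python3 -m jog '[[[0.02,-0.01,-0.04],[0,0,0],-0.2],[[0.04,-0.02,-0.07],[0,0,0],-0.2],[[0.055,-0.03,-0.1],[0,0,0],-0.2],[[0.055,-0.03,-0.12],[0,0,0],-0.2],[[0.055,-0.03,-0.12],[0,0,0],-0.2]]'; python3 -m jog '[[[0,0,0],[0,0,0],-0.2],[[0,0,0],[0,0,0],-0.2]]'; python3 shot.py p wrist;python3 - <<'E'
from h import *
V=cv2.imread("pics/wrist_p.png")
cv2.imwrite("pics/p.png",cv2.resize(V[0:240,130:380],None,fx=2.5,fy=2.5,interpolation=cv2.INTER_CUBIC))
E
```

```text
time: 13.88
tool_pos: [485.7, -145.6, 173.1]
tcp_rot: [-128.4, 89.3, 157.6]
ft_force: [-0.9, 0.7, -0.6]
finger_gap: 34.0
time: 14.05
tool_pos: [489.6, -147.0, 181.8]
tcp_rot: [65.6, 90.0, -8.4]
ft_force: [0.9, -0.3, 0.9]
finger_gap: 34.3
14.1 [ 490.1 -147.2  182.8] [-0.5  0.5  0.7] 34.6
```

View pics/p.png

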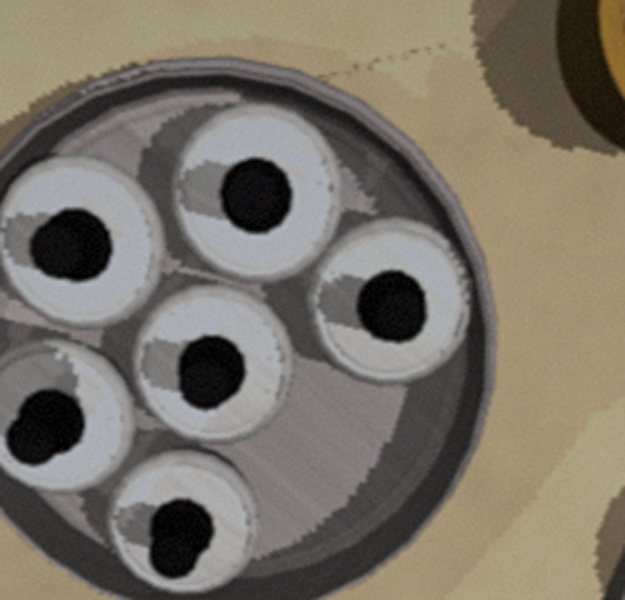

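```bash
python3 -m jog '[[[0.015,0.02,0.02],[-0.018,-0.1,0],-0.2],[[0.035,0.045,0.035],[-0.036,-0.2,0],-0.2],[[0.055,0.07,0.045],[-0.054,-0.3,0],-0.2],[[0.075,0.095,0.05],[-0.073,-0.4,0],-0.2],[[0.095,0.12,0.05],[-0.093,-0.515,0],-0.2]]'; python3 -m jog '[[[0.02,0.02,-0.025],[0,0,0],-0.2],[[0.035,0.04,-0.055],[0,0,0],-0.2],[[0.05,0.055,-0.09],[0,0,0],-0.2],[[0.055,0.062,-0.115],[0,0,0],-0.2],[[0.055,0.062,-0.115],[0,0,0],-0.2]]';  python3 -m jog '[[[0,0,0],[0,0,0],-0.2],[[0,0,0],[0,0,0],-0.2]]';python3 shot.py q wrist;python3 rack.py q 83 200 150 300 290
```

```text
time: 14.52
tool_pos: [587.8, -26.2, 238.6]
tcp_rot: [64.0, 59.2, -10.0]
ft_force: [-0.3, -0.7, 0.1]
finger_gap: 34.3
time: 14.93
tool_pos: [636.9, 36.7, 110.9]
tcp_rot: [63.6, 60.4, -10.2]
ft_force: [-1.7, 0.1, -2.2]
finger_gap: 34.6
time: 15.1
tool_pos: [640.9, 34.7, 119.4]
tcp_rot: [63.8, 59.8, -10.2]
ft_force: [1.0, -0.6, 1.0]
finger_gap: 34.1
15.15 [641.4  34.4 120.1] [ 0.7 -0.4  0.1] 33.9
[244.9 211.2] [  36   45 1200] [660.3  33.4  83. ]
[205.3 267.7] [ 11  49 458] [621.5  49.3  83. ]
[291.2 268.5] [ 16  49 550] [632.4  -3.5  83. ]
tcp [641.4  34.4 120.1] axis [ 0.496 -0.089 -0.864]
-28 [250.9 268.2]
-8 [250.6 246.6]
20 [250.2 223.4]
60 [249.9 199.4]
100 [249.7 182.1]
140 [249.5 169. ]
```

View pics/wrist_q.png

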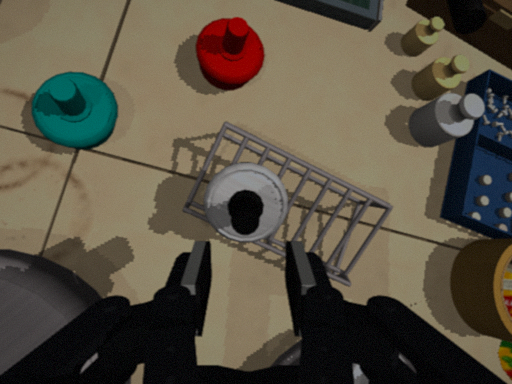

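```bash
python3 -m jog '[[[0.004,0.001,-0.01],[0,0,0],-0.2],[[0.009,0,-0.02],[0,0,0],-0.2],[[0.014,-0.001,-0.03],[0,0,0],-0.2],[[0.018,-0.001,-0.0355],[0,0,0],-0.2],[[0.018,-0.001,-0.0355],[0,0,0],-0.2]]'; python3 -m jog '[[[0,0,0],[0,0,0],-0.2]]';python3 shot.py r wrist;python3 rack.py r 83 200 150 300 290
python3 - <<'E'
from h import *
V=cv2.imread("pics/wrist_r.png")[160:320,160:340];cv2.imwrite("pics/r.png",cv2.convertScaleAbs(cv2.resize(V,None,fx=3.3,fy=3.3,interpolation=cv2.INTER_CUBIC),alpha=1.8,beta=20))
E
```

```text
time: 15.57
tool_pos: [658.4, 33.1, 81.7]
tcp_rot: [63.8, 59.9, -10.3]
ft_force: [0.6, -0.5, -0.7]
finger_gap: 33.8
time: 15.65
tool_pos: [658.3, 33.4, 82.2]
tcp_rot: [63.8, 59.9, -10.2]
ft_force: [0.4, 0.2, 1.1]
finger_gap: 34.2
15.7 [658.3  33.5  82.3] [-0.3 -0.2  0.4] 34.4
[250.2 235.3] [  43   57 1871] [660.6  33.7  83. ]
[205.4 267. ] [ 12  49 473] [640.4  52.2  83. ]
[291.3 269.2] [ 15  48 539] [648.7   8.6  83. ]
tcp [658.3  33.5  82.3] axis [ 0.494 -0.089 -0.865]
-28 [249.3 268.9]
-8 [249.2 247.3]
20 [249.  224.1]
60 [248.9 200.1]
100 [248.7 182.8]
140 [248.7 169.7]
```

View pics/r.png

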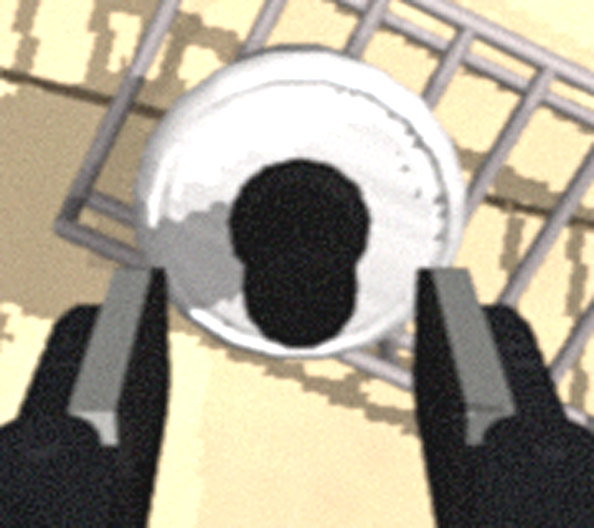

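```bash
python3 -m jog '[[[0.004,-0.0015,-0.006],[0,0,0],-0.2],[[0.008,-0.0025,-0.012],[0,0,0],-0.2],[[0.011,-0.0035,-0.0185],[0,0,0],-0.2],[[0.011,-0.0035,-0.0185],[0,0,0],-0.2],[[0.011,-0.0035,-0.0185],[0,0,0],-0.6]]';python3 -m jog '[[[0,0,0],[0,0,0],-0.8],[[0,0,0],[0,0,0],-0.8],[[0,0,0],[0,0,0],-0.8]]'; python3 shot.py s wrist;python3 - <<'E'
from h import *
V=cv2.imread("pics/wrist_s.png")[160:320,160:340];cv2.imwrite("pics/s.png",cv2.convertScaleAbs(cv2.resize(V,None,fx=3.3,fy=3.3,interpolation=cv2.INTER_CUBIC),alpha=1.8,beta=20))
E
```

```text
time: 16.12
tool_pos: [667.8, 30.2, 60.7]
tcp_rot: [63.7, 60.1, -10.3]
ft_force: [-0.2, -0.2, 0.6]
finger_gap: 23.1
time: 16.37
tool_pos: [668.3, 30.4, 62.0]
tcp_rot: [63.7, 60.0, -10.2]
ft_force: [0.1, 1.3, -1.4]
finger_gap: 15.8
16.4167 [668.3  30.4  62. ] [ 0.  -0.3 -1. ] 16.0
```

View pics/s.png

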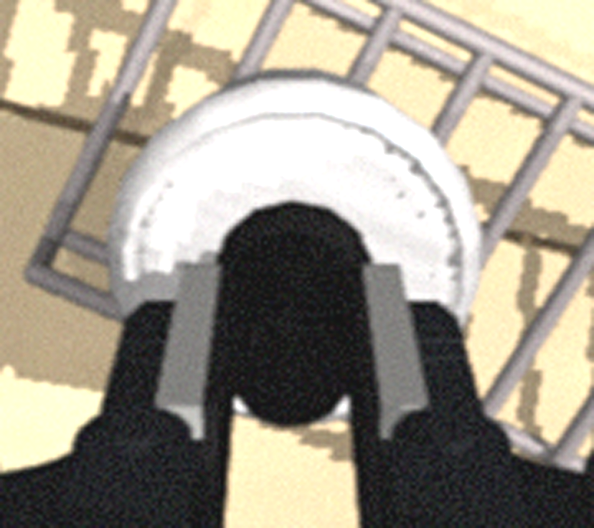

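```bash
python3 -m jog '[[[-0.004,0.001,0.007],[0,0,0],-0.8],[[-0.01,0.002,0.018],[0,0,0],-0.8],[[-0.018,0.003,0.032],[0,0,0],-0.8],[[-0.026,0.005,0.047],[0,0,0],-0.8],[[-0.033,0.006,0.062],[0,0,0],-0.8]]';python3 -m jog '[[[-0.004,-0.006,0.012],[0.016,0.088,0],-0.8],[[-0.014,-0.022,0.022],[0.034,0.188,0],-0.8],[[-0.028,-0.04,0.03],[0.054,0.3,0],-0.8],[[-0.042,-0.06,0.03],[0.073,0.41,0],-0.8],[[-0.058,-0.08,0.03],[0.093,0.515,0],-0.8]]'; python3 -m jog '[[[-0.018,-0.02,0],[0,0,0],-0.8],[[-0.038,-0.044,0],[0,0,0],-0.8],[[-0.06,-0.07,0],[0,0,0],-0.8],[[-0.08,-0.095,0],[0,0,0],-0.8],[[-0.095,-0.115,0],[0,0,0],-0.8]]';  python3 -m jog '[[[-0.006,-0.008,0],[0,0,0],-0.8],[[-0.006,-0.012,0],[0,0,0],-0.8],[[-0.006,-0.012,0],[0,0,0],-0.8]]'; python3 shot.py t wrist
```

```text
time: 16.83
tool_pos: [634.6, 36.6, 124.8]
tcp_rot: [63.7, 60.0, -10.2]
ft_force: [-0.2, -0.3, -1.2]
finger_gap: 15.7
time: 17.25
tool_pos: [578.3, -44.1, 157.7]
tcp_rot: [143.9, 89.9, 70.0]
ft_force: [1.3, -0.7, -1.7]
finger_gap: 16.0
time: 17.67
tool_pos: [480.9, -160.0, 154.4]
tcp_rot: [-16.4, 90.0, -90.3]
ft_force: [0.4, -0.0, -1.3]
finger_gap: 16.3
time: 17.92
tool_pos: [476.8, -171.1, 154.7]
tcp_rot: [60.8, 89.9, -13.2]
ft_force: [0.3, -0.4, -2.1]
finger_gap: 16.2
17.9667 [ 477.1 -170.4  154.5] [ 1.5  0.2 -1.5] 16.1
```

View pics/wrist_t.png

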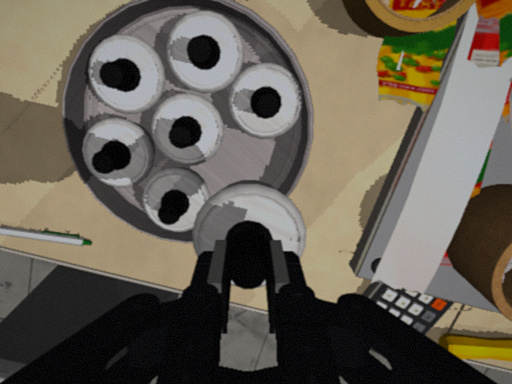

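```bash
python3 -m jog '[[[-0.001,-0.002,-0.015],[0,0,0],-0.8],[[-0.001,-0.002,-0.035],[0,0,0],-0.8],[[-0.001,-0.002,-0.06],[0,0,0],-0.8],[[-0.001,-0.002,-0.08],[0,0,0],-0.8],[[-0.001,-0.002,-0.08],[0,0,0],-0.8]]'; python3 -m jog '[[[0,0,0],[0,0,0],-0.8],[[0,0,0],[0,0,0],-0.8]]'; python3 shot.py u wrist;  python3 - <<'E'
from h import *
V=cv2.imread("pics/wrist_u.png")
cv2.imwrite("pics/u.png",cv2.convertScaleAbs(cv2.resize(V[0:300,40:380],None,fx=2.2,fy=2,interpolation=cv2.INTER_CUBIC),alpha=1.2,beta=10))
E
```

```text
time: 18.38
tool_pos: [473.1, -169.8, 69.4]
tcp_rot: [-135.0, 89.6, 151.1]
ft_force: [-1.8, -0.8, -1.6]
finger_gap: 16.3
time: 18.55
tool_pos: [476.6, -172.2, 75.3]
tcp_rot: [57.3, 89.9, -16.6]
ft_force: [-1.2, 0.0, -1.9]
finger_gap: 16.3
18.6 [ 477.  -172.7   75.9] [ 1.  -0.6 -0.5] 15.7
```

View pics/u.png

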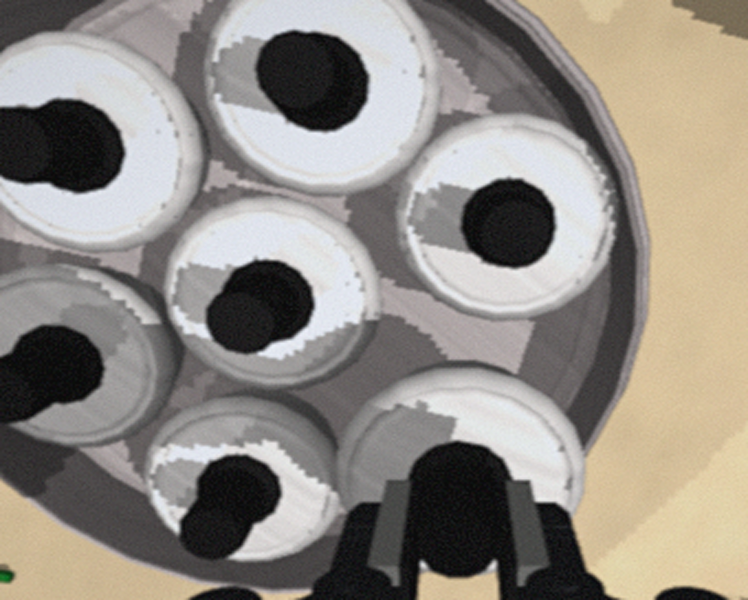

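Run:
```python
from h import *
m=np.load("m_wrist_u.npy",allow_pickle=True).item()
f=lambda u,v:(u/2.2+40,v/2)
def c(nm,L,R,z):
    a,b=onz(m,*f(*L),z),onz(m,*f(*R),z); q=(a+b)/2; print(nm,q[:2].round(1),np.linalg.norm(a-b).round(1)); return q
for z in(66,70,74): c("held",(337,465),(584,475),z)
c("A",(399,215),(615,215),30);c("P0",(206,70),(438,85),30);c("d1",(164,285),(380,300),30);c("D",(148,470),(342,490),30)
c("A v",(507,113),(505,318),30);c("d1 v",(272,196),(274,385),30);c("D v",(243,396),(245,562),30)
```

```text
held [ 475.3 -172.8] 60.7
held [ 477.2 -172.2] 59.3
held [ 479.  -171.7] 57.8
A [ 540.5 -166.8] 57.1
P0 [ 562.9 -111.6] 57.7
d1 [ 500.9 -111.9] 58.9
D [ 437.5 -116.9] 57.8
A v [ 539.  -166.9] 58.3
d1 v [ 500.4 -112.2] 57.6
D v [ 436.6 -116.6] 60.5
```

```bash
python3 -m jog '[[[-0.001,0.001,-0.01],[0,0,0],-0.8],[[-0.002,0.001,-0.02],[0,0,0],-0.8],[[-0.002,0.001,-0.03],[0,0,0],-0.8],[[-0.002,0.001,-0.037],[0,0,0],-0.8],[[-0.002,0.001,-0.04],[0,0,0],-0.8]]'; python3 -m jog '[[[0,0,-0.002],[0,0,0],-0.8],[[0,0,-0.003],[0,0,0],-0.8]]'; python3 shot.py v wrist;  python3 - <<'E'
from h import *
V=cv2.imread("pics/wrist_v.png")
cv2.imwrite("pics/v.png",cv2.convertScaleAbs(cv2.resize(V[0:300,40:380],None,fx=2.2,fy=2,interpolation=cv2.INTER_CUBIC),alpha=1.2,beta=10))
E
```

```text
time: 19.02
tool_pos: [472.6, -171.5, 32.5]
tcp_rot: [-120.3, 89.9, 165.7]
ft_force: [-6.0, -2.1, 18.9]
finger_gap: 16.2
time: 19.18
tool_pos: [473.4, -171.8, 32.6]
tcp_rot: [-116.8, 89.9, 169.2]
ft_force: [-13.7, 5.4, 30.3]
finger_gap: 16.0
19.2333 [ 473.4 -171.8   32.7] [-10.2   3.6  20.1] 15.7
```

View pics/v.png

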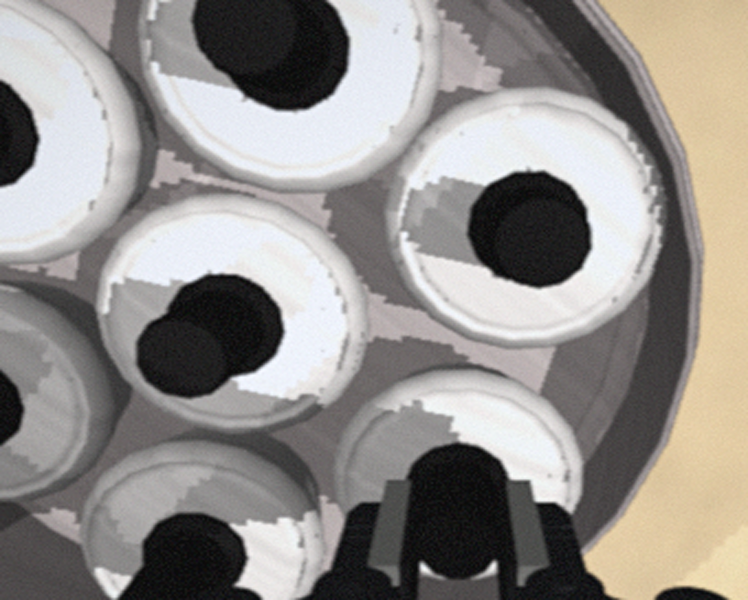

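```bash
python3 -m jog '[[[0,0,0.004],[0,0,0],-0.8],[[0,0,0.004],[0,0,0],-0.8]]'; python3 -m jog '[[[0,0,0],[0,0,0],-0.4],[[0,0,0],[0,0,0],-0.2],[[0,0,0],[0,0,0],-0.2],[[0,0,0.02],[0,0,0],-0.2],[[0,0,0.055],[0,0,0],-0.2]]'; python3 -m jog '[[[0,0.02,0.04],[0,0,0],-0.2],[[-0.02,0.04,0.08],[0,0,0],-0.2],[[-0.03,0.05,0.11],[0,0,0],-0.2],[[-0.04,0.055,0.14],[0,0,0],-0.2],[[-0.05,0.055,0.17],[0,0,0],-0.2]]';python3 -m jog '[[[-0.0,0,0.04],[0,0,0],-0.2],[[0,0,0.06],[0,0,0],-0.2],[[0,0,0.06],[0,0,0],-0.2],[[0,0,0.06],[0,0,0],-0.2]]';python3 shot.py w wrist side; python3 tin.py w;  python3 - <<'E'
from h import *
V=cv2.imread("pics/wrist_w.png")
cv2.imwrite("pics/w.png",cv2.resize(V[0:175,170:350],None,fx=3.4,fy=3.4,interpolation=cv2.INTER_CUBIC))
V=cv2.imread("pics/side_w.png")
cv2.imwrite("pics/sw.png",cv2.resize(V[200:300,165:300],None,fx=4.5,fy=4.5,interpolation=cv2.INTER_CUBIC))
E
```

```text
time: 19.4
tool_pos: [474.0, -172.0, 35.6]
tcp_rot: [50.3, 89.9, -23.7]
ft_force: [-0.2, 0.9, -1.6]
finger_gap: 15.9
time: 19.82
tool_pos: [469.9, -170.0, 85.9]
tcp_rot: [-131.7, 89.5, 154.3]
ft_force: [0.5, -0.7, -0.7]
finger_gap: 34.1
time: 20.23
tool_pos: [422.9, -115.4, 262.1]
tcp_rot: [68.7, 89.9, -5.2]
ft_force: [0.6, -0.3, -0.0]
finger_gap: 34.3
time: 20.57
tool_pos: [424.2, -116.9, 321.4]
tcp_rot: [52.3, 89.8, -21.7]
ft_force: [0.0, 0.0, 0.1]
finger_gap: 34.0
20.6667 [ 423.1 -116.5  318.6] [ 0.   0.3 -0.4] 34.3
tin [ 500.1 -112.4] 101.8 0.5
[ 557.9 -110.3] r 57.8 ang 2.1
[527.1 -58.4] r 60.4 ang 63.5
[ 536.8 -162.7] r 62.2 ang -53.8
[ 499.7 -110.5] r 1.9 ang 100.9
[466.9 -61.9] r 60.4 ang 123.3
[ 475.2 -167.5] r 60.5 ang -114.3
[ 440.3 -114.5] r 59.9 ang -178.0
```

View pics/w.png

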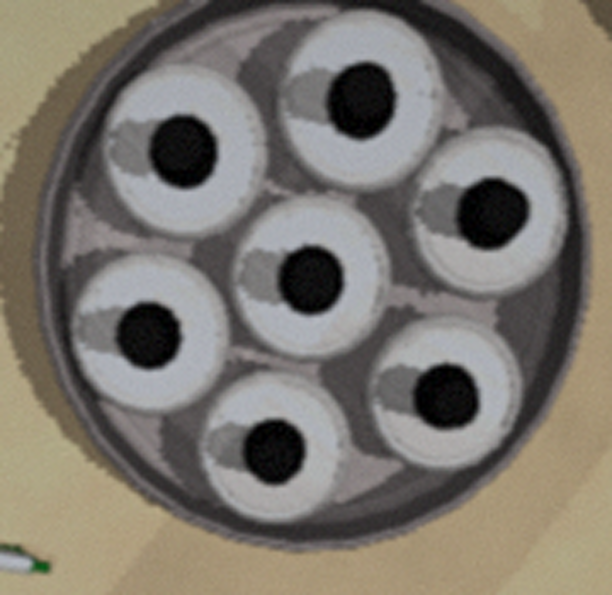

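View pics/sw.png

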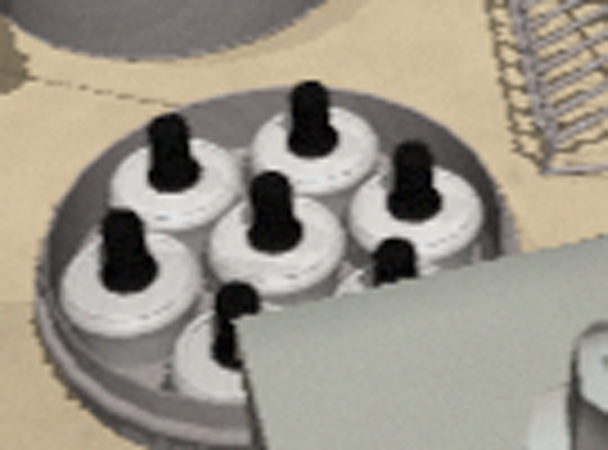

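```bash
python3 -m jog '[[[-0.002,0.03,0],[0,0,0],-0.2],[[-0.004,0.07,0],[0,0,0],-0.2],[[-0.005,0.11,0],[0,0,0],-0.2],[[-0.005,0.15,0],[0,0,0],-0.2],[[-0.005,0.19,0],[0,0,0],-0.2]]';python3 -m jog '[[[0,0.04,0],[0,0,0],-0.2],[[0,0.075,0],[0,0,0],-0.2],[[0,0.094,0],[0,0,0],-0.2],[[0,0.094,0],[0,0,0],-0.2],[[0,0.094,0],[0,0,0],-0.2]]'; python3 -m jog '[[[0,0,0],[0,0,0],-0.2]]';python3 shot.py x wrist
python3 - <<'E'
from h import *
W=cv2.imread("pics/wrist_x.png"); m=np.load("m_wrist_x.npy",allow_pickle=True).item()
hsv=cv2.cvtColor(cv2.GaussianBlur(W,(3,3),0),cv2.COLOR_BGR2HSV)
mask=cv2.morphologyEx((hsv[:,:,1]<28).astype(np.uint8)*255,cv2.MORPH_OPEN,np.ones((5,5)))
n,l,s,c=cv2.connectedComponentsWithStats(mask)
p=proj(m,(470,150,50)).astype(int); k=l[p[1],p[0]]; print(p,s[k])
cn=max(cv2.findContours((l==k).astype(np.uint8),cv2.RETR_EXTERNAL,cv2.CHAIN_APPROX_NONE)[0],key=len)
h=cv2.convexHull(cn)[:,0].astype(float); h=h[h[:,1]>2]
for z in(44,48): c,rr,e=circ([onz(m,u,v,z) for u,v in h]); print("cover",c.round(1),rr.round(1),e.max().round(1))
for c,s in blobs(W,(180,20,340,180),amin=100): print(c.round(1),s[2:],onz(m,*c,82).round(1))
cv2.polylines(W,[h.astype(int)],True,(0,0,255),1); cv2.imwrite("pics/x.png",W)
E
```

```text
time: 21.08
tool_pos: [417.3, 74.9, 318.0]
tcp_rot: [-103.3, 89.8, -177.3]
ft_force: [0.5, -0.3, 0.1]
finger_gap: 34.3
time: 21.5
tool_pos: [417.5, 168.0, 317.9]
tcp_rot: [-88.0, 89.8, -161.8]
ft_force: [0.1, 0.0, -0.5]
finger_gap: 34.0
time: 21.58
tool_pos: [418.0, 166.8, 318.6]
tcp_rot: [-81.2, 89.8, -155.2]
ft_force: [-0.5, 0.4, 0.3]
finger_gap: 34.2
21.6333 [418.2 166.5 318.9] [-0.2 -0.8  0.3] 34.3
[273 105] [  175     0   171   160 22304]
cover [497.4 175.8] 101.7 0.5
cover [497.4 175.9] 100.8 0.4
[260.1  76.8] [ 27  27 562] [497.1 176.5  82. ]
```

View pics/x.png

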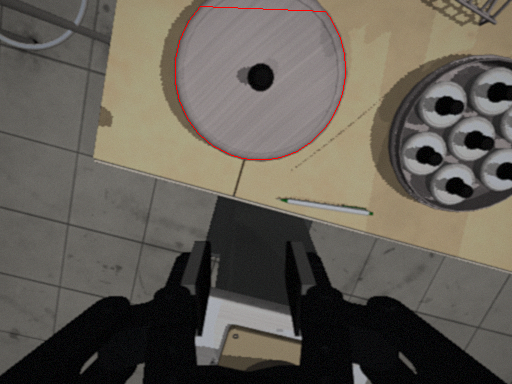

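```bash
python3 -m jog '[[[0.02,0.002,-0.035],[0,0,0],-0.2],[[0.04,0.004,-0.07],[0,0,0],-0.2],[[0.06,0.006,-0.105],[0,0,0],-0.2],[[0.075,0.006,-0.135],[0,0,0],-0.2],[[0.08,0.006,-0.165],[0,0,0],-0.2]]';python3 -m jog '[[[0,0,-0.03],[0,0,0],-0.2],[[0,0,-0.045],[0,0,0],-0.2],[[0,0,-0.045],[0,0,0],-0.2],[[0,0,-0.045],[0,0,0],-0.2]]'; python3 shot.py y wrist;python3 rack.py y 78 200 100 300 300
python3 - <<'E'
from h import *
V=cv2.imread("pics/wrist_y.png")[140:320,150:350];cv2.imwrite("pics/y.png",cv2.convertScaleAbs(cv2.resize(V,None,fx=3.3,fy=3.3,interpolation=cv2.INTER_CUBIC),alpha=1.6,beta=20))
E
```

```text
time: 22.05
tool_pos: [499.8, 171.5, 152.9]
tcp_rot: [-32.7, 90.0, -106.8]
ft_force: [0.6, 0.3, 0.9]
finger_gap: 34.4
time: 22.38
tool_pos: [497.8, 171.9, 109.2]
tcp_rot: [-89.7, 89.9, -163.8]
ft_force: [0.8, 0.0, 0.9]
finger_gap: 34.0
22.4333 [499.  172.5 110.9] [ 0.   1.2 -0.1] 34.2
[243.8 204.6] [  47   53 1859] [504.5 177.1  78. ]
[292.6 270. ] [ 15  59 798] [470.4 135.5  78. ]
[204.8 269.9] [ 12  58 606] [455.3 188.9  78. ]
tcp [499.  172.5 110.9] axis [ 0.001  0.    -1.   ]
-28 [249.1 269. ]
-8 [249.  247.1]
20 [248.8 223.5]
60 [248.7 199.3]
100 [248.6 181.8]
140 [248.6 168.6]
```

View pics/y.png

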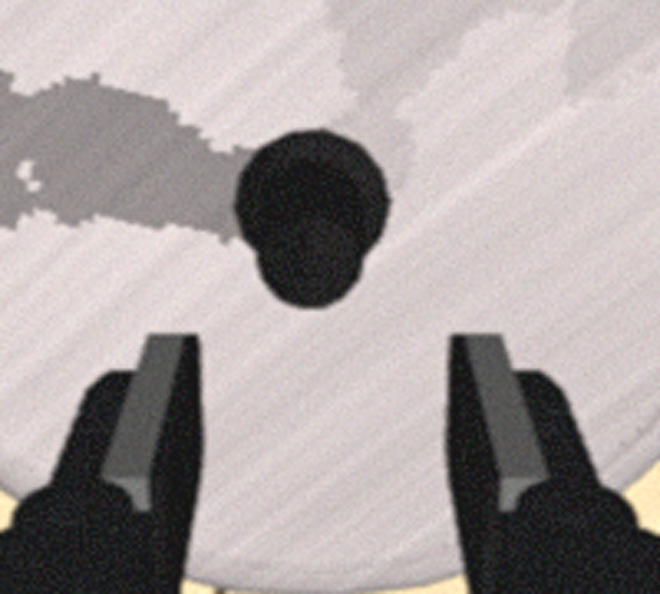

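```bash
python3 -m jog '[[[0,0.002,-0.02],[0,0,0],-0.2],[[0,0.002,-0.04],[0,0,0],-0.2],[[0,0.002,-0.053],[0,0,0],-0.2],[[0,0.002,-0.06],[0,0,0],-0.2],[[0,0.002,-0.063],[0,0,0],-0.2]]';python3 -m jog '[[[0,0,0],[0,0,0],-0.2],[[0,0,0],[0,0,0],-0.2]]'; python3 shot.py z wrist
python3 - <<'E'
from h import *
V=cv2.imread("pics/wrist_z.png")[140:320,150:350];cv2.imwrite("pics/z.png",cv2.convertScaleAbs(cv2.resize(V,None,fx=3.3,fy=3.3,interpolation=cv2.INTER_CUBIC),alpha=1.6,beta=20))
E
```

```text
time: 22.85
tool_pos: [499.1, 175.2, 47.7]
tcp_rot: [86.0, 89.9, 12.0]
ft_force: [-1.0, -0.7, -0.6]
finger_gap: 34.1
time: 23.02
tool_pos: [499.6, 175.5, 48.6]
tcp_rot: [87.5, 89.9, 13.5]
ft_force: [0.6, -0.7, 0.6]
finger_gap: 34.2
23.0667 [499.7 175.6  48.7] [ 0.6 -0.1  0.3] 34.3
```

View pics/z.png

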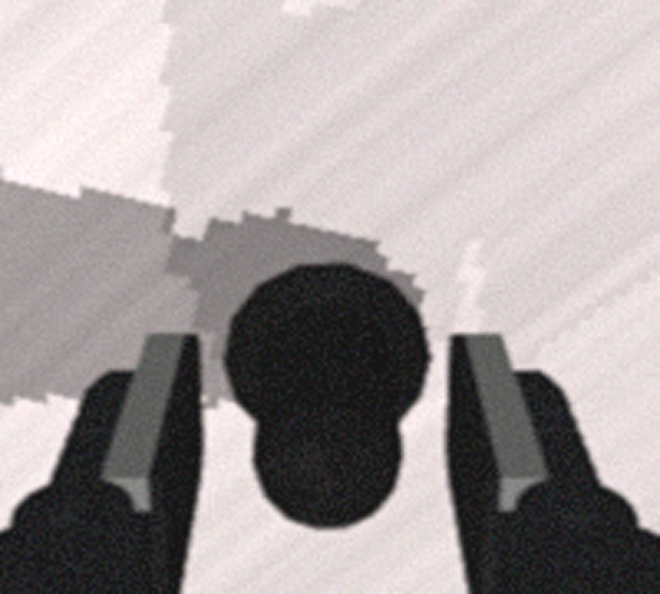

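```bash
python3 -m jog '[[[0,0,-0.003],[0,0,0],-0.2],[[0,0,-0.003],[0,0,0],-0.6],[[0,0,-0.003],[0,0,0],-0.8],[[0,0,-0.003],[0,0,0],-0.8],[[0,0,-0.003],[0,0,0],-0.8]]' 70; python3 -m jog '[[[0,0,0],[0,0,0],-0.8]]'; python3 -m jog '[[[0,0,0.004],[0,0,0],-0.8],[[0,0,0.012],[0,0,0],-0.8],[[0,0,0.025],[0,0,0],-0.8],[[0,0,0.045],[0,0,0],-0.8],[[0,0,0.07],[0,0,0],-0.8]]'; python3 -m jog '[[[0,0,0.01],[0,0,0],-0.8],[[0,0,0.01],[0,0,0],-0.8],[[0,0,0.01],[0,0,0],-0.8]]'; python3 shot.py aa wrist side top
```

```text
time: 23.48
tool_pos: [498.9, 175.4, 44.6]
tcp_rot: [78.6, 90.0, 4.6]
ft_force: [-1.2, -1.4, 6.2]
finger_gap: 17.3
time: 23.57
tool_pos: [498.9, 175.4, 44.7]
tcp_rot: [79.4, 90.0, 5.4]
ft_force: [-1.2, -1.9, 5.2]
finger_gap: 17.7
time: 23.98
tool_pos: [496.5, 174.9, 112.9]
tcp_rot: [-93.1, 89.7, -167.0]
ft_force: [0.4, -0.2, -3.0]
finger_gap: 17.6
time: 24.23
tool_pos: [498.7, 175.5, 124.1]
tcp_rot: [89.6, 89.9, 15.7]
ft_force: [-0.6, -0.1, -4.7]
finger_gap: 17.5
24.3833 [497.2 175.  122. ] [ 0.8  1.  -2.9] 17.5
```

View pics/side_aa.png

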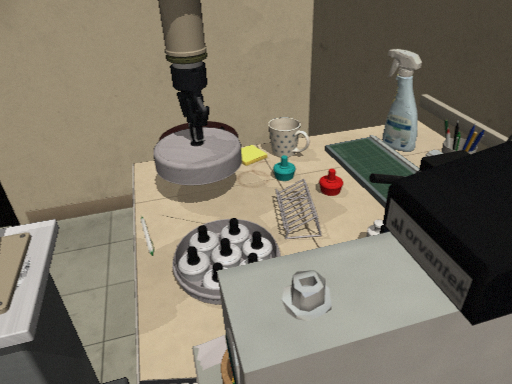

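View pics/wrist_aa.png

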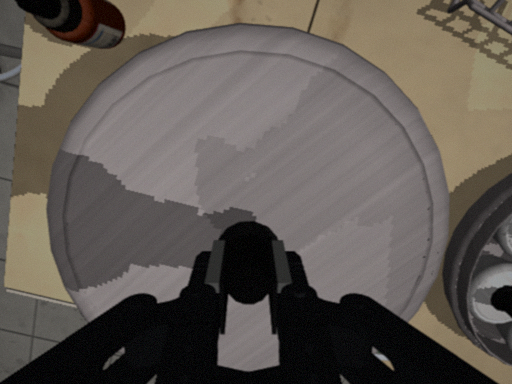

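View pics/top_aa.png

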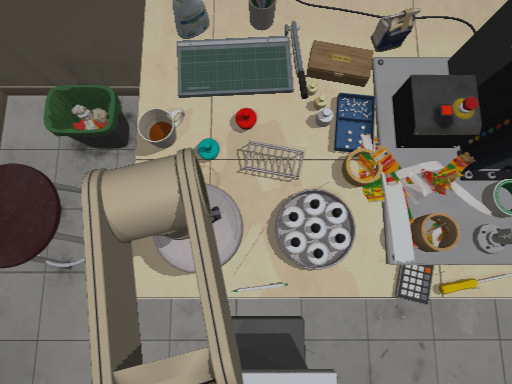

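```bash
python3 -m jog '[[[0,-0.008,0.01],[0,0,0],-0.8],[[0,-0.024,0.02],[0,0,0],-0.8],[[0,-0.048,0.02],[0,0,0],-0.8],[[0,-0.076,0.02],[0,0,0],-0.8],[[0,-0.106,0.02],[0,0,0],-0.8]]'; python3 -m jog '[[[0,-0.03,0],[0,0,0],-0.8],[[0,-0.06,0],[0,0,0],-0.8],[[0,-0.09,0],[0,0,0],-0.8],[[0.001,-0.12,0],[0,0,0],-0.8],[[0.002,-0.145,0],[0,0,0],-0.8]]';python3 -m jog '[[[0,-0.016,0],[0,0,0],-0.8],[[0.001,-0.027,0],[0,0,0],-0.8],[[0.001,-0.034,0],[0,0,0],-0.8],[[0.001,-0.037,0],[0,0,0],-0.8],[[0.001,-0.037,0],[0,0,0],-0.8]]'; python3 -m jog '[[[0,0,0],[0,0,0],-0.8],[[0,0,0],[0,0,0],-0.8]]'; python3 shot.py bb side top wrist
```

```text
time: 24.8
tool_pos: [498.1, 68.3, 144.1]
tcp_rot: [-92.3, 90.0, -166.1]
ft_force: [1.1, -0.1, -3.9]
finger_gap: 17.2
time: 25.22
tool_pos: [499.7, -78.1, 144.0]
tcp_rot: [-78.6, 89.9, -152.6]
ft_force: [1.4, -0.5, -3.0]
finger_gap: 17.3
time: 25.63
tool_pos: [501.3, -112.7, 143.9]
tcp_rot: [-138.4, 90.0, 147.7]
ft_force: [0.2, 0.8, -3.2]
finger_gap: 17.2
time: 25.8
tool_pos: [501.5, -111.7, 144.0]
tcp_rot: [-170.7, 90.0, 115.4]
ft_force: [0.6, 0.6, -4.2]
finger_gap: 17.4
25.95 [ 501.5 -111.9  144. ] [ 0.4  0.1 -2.7] 17.5
```

View pics/top_bb.png

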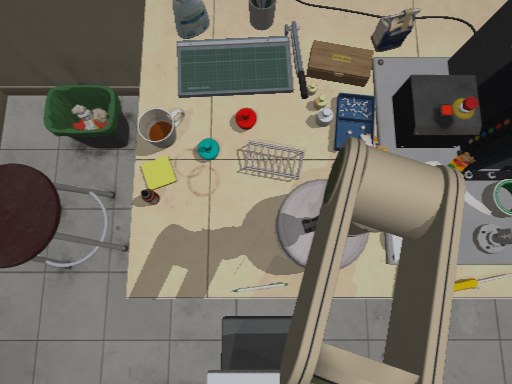

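View pics/side_bb.png

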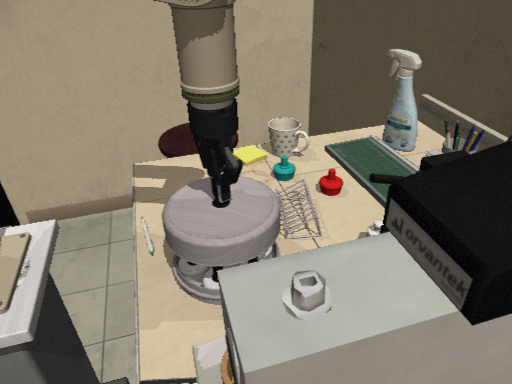

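View pics/wrist_bb.png

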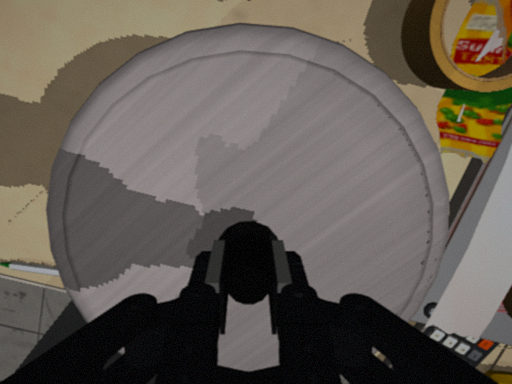

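Run:
```python
from h import *
from scipy.optimize import least_squares
m=np.load("m_top_bb.npy",allow_pickle=True).item(); W=cv2.imread("pics/top_bb.png")
hsv=cv2.cvtColor(W,cv2.COLOR_BGR2HSV)
mask=cv2.morphologyEx((hsv[:,:,1]<28).astype(np.uint8)*255,cv2.MORPH_OPEN,np.ones((3,3)))
n,l,s,c=cv2.connectedComponentsWithStats(mask); k=l[235,290]; print(s[k])
cn=max(cv2.findContours((l==k).astype(np.uint8),cv2.RETR_EXTERNAL,cv2.CHAIN_APPROX_NONE)[0],key=len)
h=cv2.convexHull(cn)[:,0].astype(float); h=h[h[:,0]<300]
for z in(147.5,151):
  P=np.array([onz(m,u,v,z)[:2] for u,v in h])
  for rr in(102.4,104.5):
    q=least_squares(lambda c:np.hypot(*(P-c).T)-rr,[500,-112]); print(z,rr,q.x.round(1),np.abs(q.fun).max().round(1))
c,r2,e=circ(P);print("free",c,r2,e.max())
print(h.min(0),h.max(0),len(h))
# side: silhouettes
S=cv2.imread("pics/side_bb.png"); cv2.imwrite("pics/sbb.png",cv2.resize(S[150:310,150:310],None,fx=3.7,fy=3.7,interpolation=cv2.INTER_CUBIC))
```

```text
[ 275  180   52   87 2833]
147.5 102.4 [ 493.8 -106.8] 2.4
147.5 104.5 [ 493.5 -109.3] 3.2
151 102.4 [ 493.4 -106.6] 2.6
151 104.5 [ 493.2 -109.1] 3.4
free [ 493.57237219 -105.2578822 ] 101.24489376979517 2.1167229878255966
[275. 186.] [298. 263.] 15
```

View pics/sbb.png

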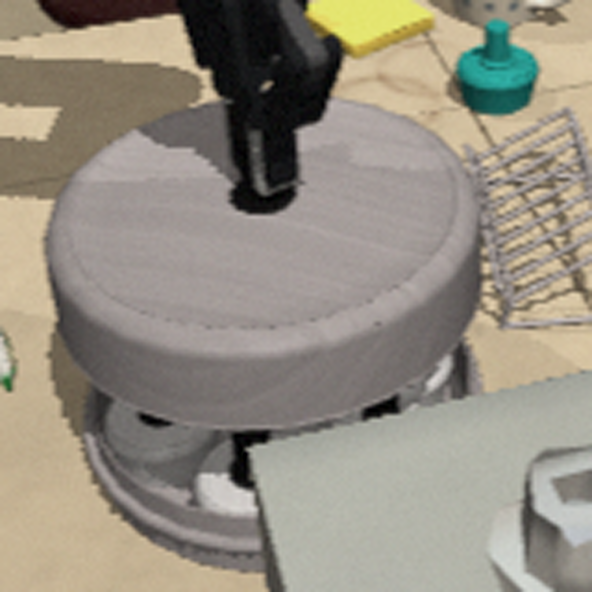

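```bash
python3 -m jog '[[[0,-0.0005,-0.01],[0,0,0],-0.8],[[0,-0.0005,-0.022],[0,0,0],-0.8],[[0,-0.0005,-0.036],[0,0,0],-0.8],[[0,-0.0005,-0.046],[0,0,0],-0.8],[[0,-0.0005,-0.05],[0,0,0],-0.8]]'; python3 -m jog '[[[0,0,0],[0,0,0],-0.8],[[0,0,0],[0,0,0],-0.8]]'; python3 shot.py cc side top
python3 - <<'E'
from h import *
S=cv2.imread("pics/side_cc.png"); cv2.imwrite("pics/scc.png",cv2.resize(S[170:310,150:310],None,fx=4,fy=4,interpolation=cv2.INTER_CUBIC))
S=cv2.imread("pics/top_cc.png"); cv2.imwrite("pics/tcc.png",cv2.resize(S[170:280,260:380],None,fx=5,fy=5,interpolation=cv2.INTER_CUBIC))
E
```

```text
time: 26.37
tool_pos: [499.6, -112.5, 90.8]
tcp_rot: [-124.7, 89.7, 161.3]
ft_force: [0.8, -0.1, -3.6]
finger_gap: 17.5
time: 26.53
tool_pos: [501.2, -113.1, 93.7]
tcp_rot: [-123.4, 90.0, 162.6]
ft_force: [0.0, -1.1, -2.3]
finger_gap: 17.5
26.6333 [ 502.1 -113.4   94.8] [ 0.5  0.4 -4.1] 17.8
```

View pics/scc.png

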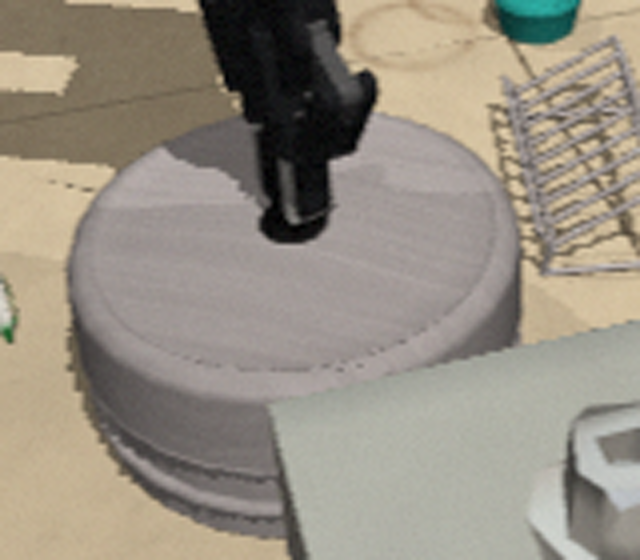

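View pics/tcc.png

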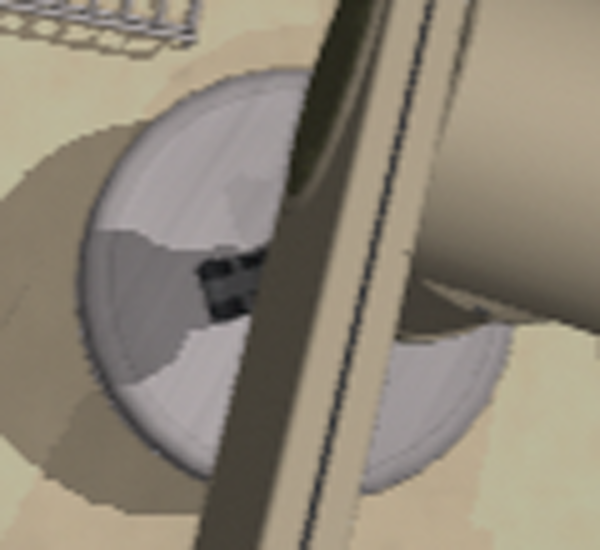

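Run:
```python
from h import *
from scipy.optimize import least_squares
m=np.load("m_top_cc.npy",allow_pickle=True).item(); W=cv2.imread("pics/top_cc.png")
hsv=cv2.cvtColor(W,cv2.COLOR_BGR2HSV)
mask=cv2.morphologyEx((hsv[:,:,1]<32).astype(np.uint8)*255,cv2.MORPH_OPEN,np.ones((3,3)))
roi=np.zeros_like(mask); roi[175:280,265:375]=255; mask&=roi
pts=cv2.findNonZero(mask); V=W.copy(); h=cv2.convexHull(pts)[:,0].astype(float)
for u,v in h: cv2.circle(V,(int(u),int(v)),0,(0,0,255),-1)
cv2.imwrite("pics/tcc2.png",cv2.resize(V[170:280,260:380],None,fx=5,fy=5,interpolation=cv2.INTER_NEAREST))
for z in(94,98):
  P=np.array([onz(m,u,v,z)[:2] for u,v in h])
  for it in range(3):
    q=least_squares(lambda c:np.hypot(*(P-c[:2]).T)-c[2],[500,-112,102],loss="soft_l1"); 
  print(z,q.x.round(1),len(P),np.round(np.hypot(*(P-q.x[:2]).T)-q.x[2],1))
# side leftmost
ms=np.load("m_side_cc.npy",allow_pickle=True).item()
a=np.radians(np.arange(0,360,1))
def left(c,r,z): 
    q=np.array([proj(ms,(c[0]+r*np.cos(t),c[1]+r*np.sin(t),z)) for t in a]); return q[q[:,0].argmin()].round(1),q[q[:,0].argmax()].round(1)
print("pred tin bead",left((500,-113),104,26),"cover skirt bottom",left((500,-113),104.5,50),"top",left((500,-113),104.5,92))
for f,rows in(("side0",range(240,285,5)),("side_cc",range(225,300,5))):
    S=cv2.imread(f"pics/{f}.png"); hs=cv2.cvtColor(S,cv2.COLOR_BGR2HSV)
    for r in rows:
        x=np.where(hs[r,155:300,1]<32)[0]; print(f,r,x[:1]+155, x[-1:]+155)
```

```text
94 [ 502.8 -111.2  106.6] 20 [ 0.3  0.7 -0.1  0.2  0.5  0.1  0.  -1.3 -0.4  0.3  1.5  0.9  0.6 -1.2
 -2.1 -3.5 40.6 22.2 -8.  -3.2]
98 [ 502.5 -110.5  106.1] 20 [ 0.3  0.7 -0.1  0.2  0.5  0.1  0.  -1.3 -0.4  0.3  1.5  0.9  0.6 -1.2
 -2.1 -3.5 40.4 22.1 -8.  -3.2]
pred tin bead (array([171.4, 263.1]), array([280. , 254.6])) cover skirt bottom (array([169.2, 253.8]), array([280.3, 245.3])) top (array([165.5, 237.1]), array([280.2, 228. ]))
side0 240 [182] [274]
side0 245 [178] [276]
side0 250 [176] [278]
side0 255 [175] [299]
side0 260 [174] [299]
side0 265 [173] [299]
side0 270 [173] [299]
side0 275 [175] [299]
side0 280 [178] [299]
side_cc 225 [170] [299]
side_cc 230 [169] [290]
side_cc 235 [167] [286]
side_cc 240 [167] [279]
side_cc 245 [168] [279]
side_cc 250 [169] [278]
side_cc 255 [170] [299]
side_cc 260 [171] [299]
side_cc 265 [173] [299]
side_cc 270 [173] [299]
side_cc 275 [175] [299]
side_cc 280 [178] [299]
side_cc 285 [181] [299]
side_cc 290 [185] [299]
side_cc 295 [191] [299]
```

View pics/tcc2.png

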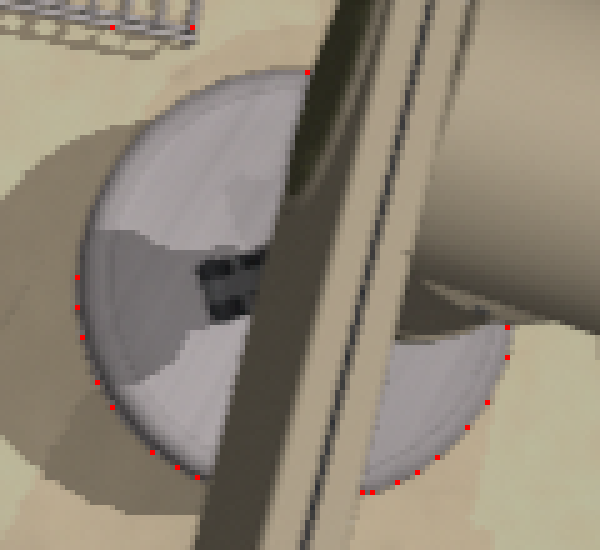

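Run:
```python
from h import *
m=np.load("m_top_cc.npy",allow_pickle=True).item()
# edge px (crop/5+offset) incl. upper-left arc read from zoom
c=[(77,277),(82,340),(97,382),(112,407),(152,452),(197,478),(307,70),(250,78),(200,98),(150,135),(115,180),(95,220),(362,492),(397,483),(437,457),(467,428),(488,402),(508,357)]
uv=[(x/5+260,y/5+170) for x,y in c]
for z in(94,98):
    cc,rr,e=circ([onz(m,u,v,z) for u,v in uv]); print(z,cc.round(1),rr.round(1),e.max().round(1))
# same reading on the unobstructed first frame
T=cv2.imread("pics/top0.png")
cv2.imwrite("pics/t0tin.png",cv2.resize(T[170:280,260:380],None,fx=5,fy=5,interpolation=cv2.INTER_NEAREST))
```

```text
94 [ 495.5 -112.8] 102.5 3.5
98 [ 495.2 -112. ] 102.0 3.5
```

View pics/t0tin.png

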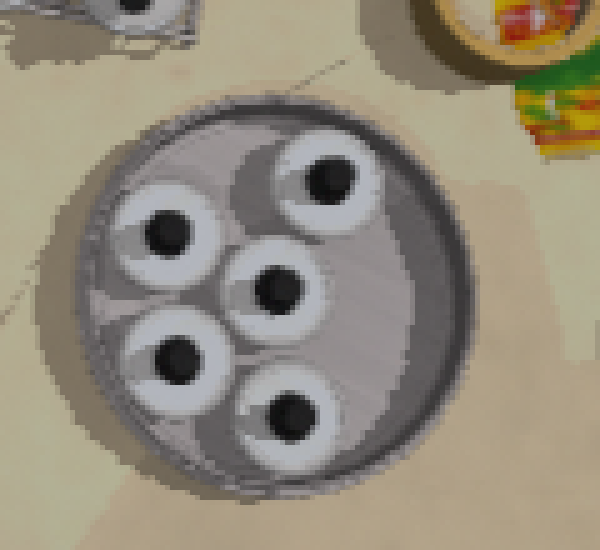

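```bash
python3 -m jog '[[[0.001,-0.0005,-0.003],[0,0,0],-0.8],[[0.001,-0.0005,-0.006],[0,0,0],-0.8],[[0.001,-0.0005,-0.008],[0,0,0],-0.8],[[0.001,-0.0005,-0.01],[0,0,0],-0.8],[[0.001,-0.0005,-0.011],[0,0,0],-0.8]]'; python3 -m jog '[[[0,0,-0.001],[0,0,0],-0.8],[[0,0,-0.002],[0,0,0],-0.8]]'; python3 -m jog '[[[0,0,-0.001],[0,0,0],-0.8],[[0,0,-0.002],[0,0,0],-0.8]]'
```

```text
time: 27.05
tool_pos: [502.2, -113.6, 82.6]
tcp_rot: [-125.1, 90.0, 160.9]
ft_force: [-0.6, -0.5, -3.5]
finger_gap: 17.4
time: 27.22
tool_pos: [502.5, -113.6, 81.0]
tcp_rot: [110.6, 90.0, 36.6]
ft_force: [0.2, -0.3, -4.3]
finger_gap: 17.6
time: 27.38
tool_pos: [502.5, -113.7, 79.0]
tcp_rot: [46.9, 90.0, -27.1]
ft_force: [0.4, -0.1, -2.8]
finger_gap: 17.5
```

```bash
python3 -m jog '[[[0,0,-0.002],[0,0,0],-0.8],[[0,0,-0.004],[0,0,0],-0.8],[[0,0,-0.006],[0,0,0],-0.8],[[0,0,-0.007],[0,0,0],-0.8]]'; python3 -m jog '[[[0,0,-0.001],[0,0,0],-0.8],[[0,0,-0.002],[0,0,0],-0.8]]'
```

```text
time: 27.72
tool_pos: [502.2, -113.6, 71.6]
tcp_rot: [-123.0, 90.0, 163.1]
ft_force: [0.2, 0.2, -4.2]
finger_gap: 17.5
time: 27.88
tool_pos: [502.4, -113.6, 70.6]
tcp_rot: [-128.5, 90.0, 157.6]
ft_force: [-7.5, 2.8, 12.4]
finger_gap: 17.5
```

```bash
python3 -m jog '[[[0,0,0.001],[0,0,0],-0.8],[[0,0,0.001],[0,0,0],-0.5],[[0,0,0.001],[0,0,0],-0.2],[[0,0,0.001],[0,0,0],-0.2],[[0,0,0.001],[0,0,0],-0.2]]'; python3 -m jog '[[[0,0,0.02],[0,0,0],-0.2],[[0,0,0.05],[0,0,0],-0.2],[[0,0,0.09],[0,0,0],-0.2],[[-0.02,0,0.13],[0,0,0],-0.2],[[-0.05,0,0.16],[0,0,0],-0.2]]'; python3 -m jog '[[[-0.03,0,0.03],[0,0,0],-0.2],[[-0.06,0,0.06],[0,0,0],-0.2],[[-0.08,0,0.09],[0,0,0],-0.2],[[-0.08,0,0.09],[0,0,0],-0.2]]'; python3 shot.py dd side wrist top
python3 - <<'E'
from h import *
S=cv2.imread("pics/side_dd.png"); cv2.imwrite("pics/sdd.png",cv2.resize(S[150:310,150:310],None,fx=3.7,fy=3.7,interpolation=cv2.INTER_CUBIC))
E
```

```text
time: 28.3
tool_pos: [502.8, -113.8, 71.3]
tcp_rot: [54.7, 90.0, -19.2]
ft_force: [0.0, 0.4, -0.1]
finger_gap: 33.8
time: 28.72
tool_pos: [456.2, -113.8, 231.5]
tcp_rot: [57.8, 89.8, -16.2]
ft_force: [0.3, -0.8, 0.1]
finger_gap: 34.0
time: 29.05
tool_pos: [374.6, -114.6, 326.2]
tcp_rot: [46.7, 89.4, -27.3]
ft_force: [0.2, 0.2, 1.1]
finger_gap: 34.5
29.2 [ 375.3 -113.9  318.8] [ 0.1 -0.  -0.5] 34.2
```

View pics/sdd.png

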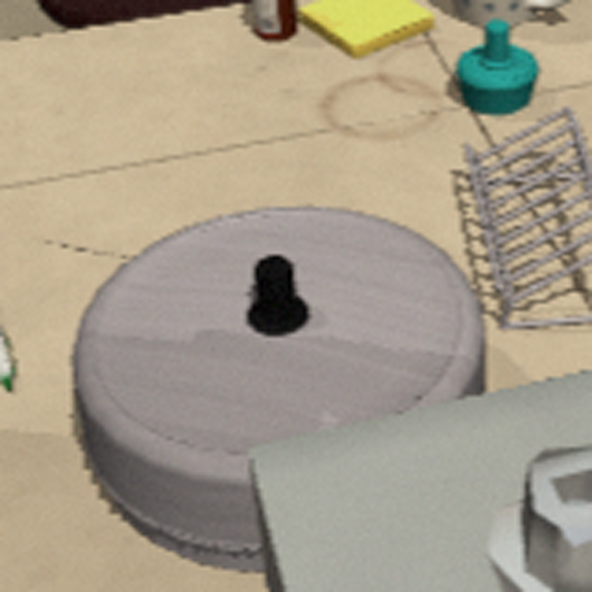

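View pics/wrist_dd.png

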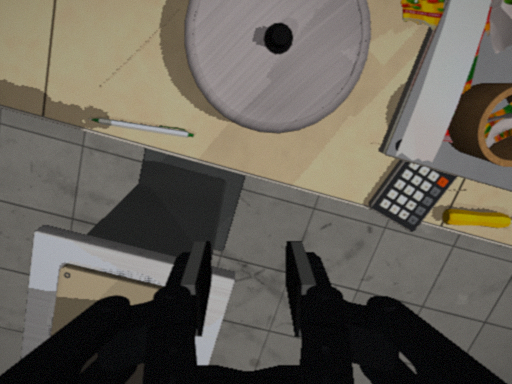

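View pics/top_dd.png

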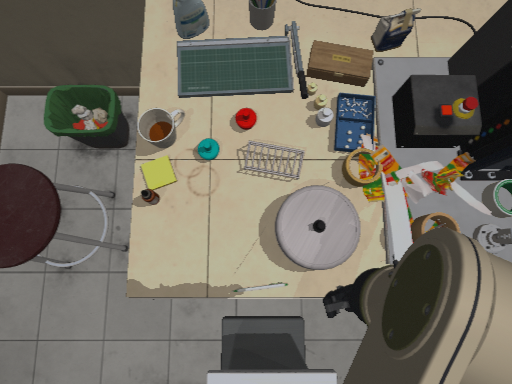

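```bash
python3 -m jog '[[[0,0,0],[0,0,0],-0.2],[[0,0,0],[0,0,0],-0.2],[[0,0,0],[0,0,0],-0.2]]'; python3 -c "
from bench import order; print(order.hand_in())"
```

```text
time: 29.45
tool_pos: [374.8, -113.3, 316.9]
tcp_rot: [-131.6, 89.8, 154.5]
ft_force: [-0.4, 0.5, -0.4]
finger_gap: 34.3
the job is handed in; nothing more can be done
None
```

I moved the in-between dish (dish_5) to a ring place, put both rack dishes into the two free places, lowered the cover onto the tin, and handed the job in at about 29.5 s.

**What the last checks showed:**
- **Dishes:** before covering, the wrist camera showed all seven upright, one in the middle and six round it. Both rack dishes met the floor at the same arm height, 32.6 and 32.8 mm, which fits them standing flat.
- **Cover:** it slipped over the rim without resistance and met the bead at TCP 70.6 mm, exactly 26 mm above where I had picked it up. Side and top views show it level on the tin.
- **Bystanders:** the tape roll and the dropper bottle look unmoved in the top view.
- **Forces:** the highest wrist force I read was about 34 N, while setting down the second rack dish.

**What failed or disagreed:**
- **Missed grasp:** my first grasp on dish_5 closed above its knob, because the real fingertips sat about 20 mm further back than stated. I went deeper by eye after that.
- **Position readings:** camera and robot readings differed by about 2–6 mm.
- **Ring spacing:** knob distances put the first rack dish only about 58 mm from dish_5, less than a lid's width (60 mm). In the pictures their lids just touch and do not overlap.
- **Cover centring:** the camera estimates of the cover's centre over the tin scattered by several millimetres, so I relied on feeling it go down.

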